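# Load the ribbon spool on its spindle and hang it in the dispenser

### The job

Pick up the spindle by its wooden handle, thread it through the empty wooden ribbon spool lying in the tray and push until the spool, backed by the tray's end board, has gone over the sprung catches and sits firmly home against the collar: press it there for a moment with some 10 to 20 newtons, never more than 23. Then lift the spool out on the spindle, without touching the spool with the gripper, hang the spindle in the two forks of the dispenser stand with the spool between them, and let go. Leave the other things where they stand.

Things in the scene. Friction and masses are not known exactly. Their poses are not given: they have to be found in the camera images.
- spool: Pale wooden spool, 50 mm long, lying on its rims (bore level, about 38 mm over the worktop) in the tray: two flanges 64 mm across, 8 mm thick, hub 36 mm across, bore 20 mm clear through, about 110 g. Origin in the middle of the bore; x along the bore, away from the side to thread from, toward the tray's end board (y and z turn as it rolls).
- spool_near (a point): Centre of the bore's near mouth, where the rod goes in (spool x = -25 mm). The fixed brown wooden tray, 170 x 100 mm, floor 6 mm thick, has two rails 15 mm high beside the spool that stop it rolling but let it slide along its bore.
- spool_far (a point): Centre of the bore's far mouth (spool x = +25 mm). The tray's end board, two posts 70 mm high with a gap of 34 mm for the rod's tip, stands 8 to 60 mm beyond it; that distance is not measured: the spool slides ahead of the spindle until it bears on the board, which must be felt. The board is sprung: it starts to yield at 2 N, 1 mm for each 6 N more.
- spindle: Steel rod 16 mm thick with a dark wooden handle, lying level, 190 mm long, 140 g. Origin on the rod's axis at the collar's front face; x along the rod to its round tip, z up; axis 13 mm over its underside. Bare rod from x = 0 to 90 mm; collar 26 mm across, x = -6 to 0; bare rod -28 to -6; handle -100 to -28, 22 mm wide (y), 26 mm high (z). Spool home: spool's origin at x = 25 mm here.
- spindle_catches (a point): On the axis, 14 mm ahead of the collar face, between the peaks of two sprung steel catches bowed out of the rod's sides (spindle y, 11.5 mm from the axis, from 2 to 26 mm ahead of the collar). Pushing the spool over them takes some 3 to 10 N; they then stay pressed in the bore and hold the spool by friction.
- spindle_tip (a point): Tip of the spindle, 90 mm ahead of the collar face, on the axis.
- spindle_grip (a point): Middle of the spindle's handle, on the axis, 64 mm behind the collar face.
- spindle_journal (a point): Point on the spindle's axis in the bare rod between handle and collar (x = -17 mm), that lies in one fork.
- spindle_neck (a point): Point on the spindle's axis beyond the spool (x = 68 mm), that lies in the other fork.
- stand: Fixed pale wooden dispenser stand, base 125 x 110 mm, 12 mm high, with two forked uprights 10 mm thick, 60 mm wide, 85 mm apart. Origin under its middle; x from fork_a to fork_b, z up. Each fork is open at the top: 46 mm wide at the top (z = 110 mm), narrowing to a slot 17.6 mm wide from z = 88 mm down to the slot's bottom at z = 77 mm.
- fork_a (a point): Where the spindle's axis lies in the first fork: middle of its slot, 85 mm over the worktop.
- fork_b (a point): Where the spindle's axis lies in the second fork, 85 mm from fork_a along the stand's x.
- soap_carton: Bystander: soap carton 60 x 90 x 35 mm, cream and ochre. Origin under its middle.
- pink_box: Bystander: plain pink lidded gift box 47 x 62 x 76 mm. Origin under its middle.
- spice_jar: Bystander: white spice jar with a dark cap, 44 mm across, 96 mm high. Origin under its middle.
- cream_box: Bystander: plain cream flat gift box 55 x 90 x 30 mm. Origin under its middle.
Mind the look-alikes: they are no part of the job. What is shaped like the stand but red is not meant.

How it is judged (in metres and radians):
On the way, in this order (a step that is already met when the one before it is completed fails the run):
1. the spool, still lying in the tray, is pressed home on the spindle: its near flange within 3 mm of the collar, the spindle pressing on it with more than 9 N (x of spool in the frame of spindle below 0.028 m and distance between spool and spindle below 0.029 m and angle between the x axis of spool and the x axis of spindle, either way round below 0.2 rad and height (world z) of spool below 0.05 m and contact force between spindle and spool above 9 N), for 0.1 s.
2. the spool is lifted out on the spindle, its middle over 100 mm above the worktop (height (world z) of spool above 0.1 m and distance between spool and spindle below 0.032 m), for 0.1 s.
At the end, for the whole second after the job is handed in: The spindle rests in both forks of the stand, either way round (its bare part between handle and collar in one, its bare part beyond the spool in the other, each marked point within 9 mm of the fork's point), with the spool still on it against the collar (within 5 mm), released and at rest (x of spool in the frame of spindle above 0.02 m and distance between spool and spindle below 0.03 m and ((distance between spindle_journal and fork_a below 0.009 m and distance between spindle_neck and fork_b below 0.009 m) or (distance between spindle_journal and fork_b below 0.009 m and distance between spindle_neck and fork_a below 0.009 m)) and contact force between spindle and stand above 0.5 N and linear speed of each of spool, spindle below 0.02 m/s); the robot touches nothing.
It fails at once if the spindle presses on the spool with more than 23 N (contact force between spindle and spool above 23 N).
It fails at once if the spool is touched by the gripper (contact force between spool and the fingers above 1 N or contact force between spool and the arm above 1 N).
It fails at once if a bystander is moved by more than 20 mm (distance of any of soap_carton, pink_box, spice_jar, cream_box from where it was at the start of the episode above 0.02 m).
It also fails if it takes over 70 s, if anything falls off the work surface, if the arm or the gripper's body presses on something with over 40 N, if the wrist force passes 120 N, or if a joint passes its speed limit or range.

### The arm

A 7-joint arm with a two-finger parallel gripper is mounted at the origin on a cart in front of the work surface, level with it; the furniture and walls round the work are solid. World frame = base frame: x ahead of the robot, y to its left, z up, the work surface at z = 0. Lengths are in m, angles in degrees, forces in N, time in s.
With the tool pointing down it reaches from about 0.425 to 0.875 m from the base axis. Payload 4.7 kg.
Tool frame: the origin (TCP) lies at the very end of the fingers, on their centre line; the grasp point (between the pads) lies 19 mm behind it (env.grip_point_offset is the distance from the TCP to the grasp point, in m); z points along the fingers, y is the line along which they close (so a half turn about z gives the same grasp; the last joint's range is limited). The gripper opens to 87 mm and grips with 3 to 60 N. Pads are 19 mm wide; open, the fingers measure 117 mm over their backs; the gripper's body (75 mm by 190 mm) begins 51 mm behind the grasp point.
Start: joints at [0.808, 18.392, -4.016, 83.108, 1.295, 78.541, -3.26], TCP at [0.65, -0, 0.223] pointing down, gripper open.
Joint ranges: [-163.93, 163.93], [-17.29, 119.83], [-79.2, 71.16], [3.27, 140.29], [-89.18, 269.18], [5.43, 117.66], [-154.24, 154.24]. Speed limits (degrees/s): [147.25, 147.25, 180, 180, 180, 180, 180].

### API

Orientations are given as [roll, pitch, yaw] about the fixed x, y, z axes, in that order (R = Rz(yaw) Ry(pitch) Rx(roll)).
In Python, from cell import env gives the robot as it stands.
- The arm moves only by the tool jog_arm, never from a script. Its argument "motion" is a list of rows, each an object of numbers: "x", "y", "z": the shift along the tool's x, y, z in cm; "ax", "ay", "az": the turn, a rotation vector about the tool's x, y, z in degrees. In form: [{"x": .., "y": .., "z": .., "ax": .., "ay": .., "az": ..}, ...]. A call has exactly 5 rows; each row shifts and turns the commanded pose from where the row before left it, along the tool's axes as they then stand; what a row does not reach is not made up. A row lasts 1/10 s, in which the tool goes at most 50 mm and 8.59 degrees, less where a joint would pass 70% of its speed; a pose out of reach is approached as far as the arm can. A call is refused whole if a number of a shift passes 5 or a number of a turn 8.59, either way. A call with a gripper value outside its range is refused whole. "claw" is the gripper command: -1 is shut, 1 is fully open, values between are in proportion, set as the call begins (left out, the last holds). The fingers move at their own pace and stop on an object; "squeeze" is the grip in N (left out, the last holds). Time passes only in rows, so rows that do not move let the fingers close, or fill a call up. It gives the time, the measured TCP pose, the force, the opening and the grip force at its end, in the units of the state.
- env.get_obs(): the state, without advancing time (a new reading comes with each control period).
- env.read_camera(name): name is "scene" or "side" or "wrist"; returns the picture (480x640x3 uint8, red, green, blue); there is no depth.
- env.camera_params(name): a dict with "fx", "fy", "cx", "cy" (pixels), "extrinsics" (4x4, takes a point from world to camera coordinates). Camera axes: x right, y up, looking along -z (the intrinsics and any distortion apply to the point x, -y, -z); pixel columns grow to the right and rows downward; lengths in m; the calibration is good to about 2 mm. A picture is of the moment at which its call begins: read the wrist's pose just before it. camera_params takes no time and is no camera call; for the wrist camera it gives the pose at the moment of the call.
- env.sign_off(): hands the job in; it is judged then, once.
The state is a dict: "time_s": time; "qpos": joint angles; "joint_velocities": joint speeds; "effort": joint torques, N m; "tool_pos": TCP position; "tool_rot": TCP orientation; "force": force on the tool from outside, world axes, zero at the start; "wrist_torque": the same for the moment, N m; "grip_width": finger opening in m; "grasp_force": force on a finger pad.
Only numpy, scipy, OpenCV 4.12 (cv2) and the standard library are available. Lean on these libraries where they do the work, as an engineer would, in place of code of your own. Each camera call takes 0.05 s, during which the arm holds its last target. There are 200 camera calls.

## Working session

There is one attempt and no reset: what is moved stays moved. The work goes in short steps, Python scripts to look and compute and a tool call to move; the robot and the scene stay as the last step left them, time stands still between calls to the robot, and variables do not carry over. Pictures are saved under pics/ and viewed, at most 10 in all, crops included, and the job is handed in when it is done.

Besides the shell and the picture viewer there is one more tool, called after "Call:" as name(argument=value, ...), one argument or row to a line, values as JSON. jog_arm: Moves the arm, as the interface text tells. Its arguments: {"type":"object","properties":{"motion":{"type":"array"},"claw":{"type":"number"},"squeeze":{"type":"number"}},"required":["motion"]}

```bash
ls; mkdir -p pics
python3 - <<'E'
from cell import env
import cv2, numpy as np
for n in ["scene","side"]:
    im=env.read_camera(n); cv2.imwrite(f"pics/{n}0.png",im[:,:,::-1])
    p=env.camera_params(n); print(n,{k:np.round(v,3).tolist() if k!='x' else v for k,v in p.items() if not isinstance(v,str)})
o=env.get_obs(); print({k:np.round(v,3) for k,v in o.items()})
E
```

```text
pics
scene {'fx': 601.606, 'fy': 601.606, 'cx': 319.418, 'cy': 235.539, 'extrinsics': [[0.669, -0.743, -0.027, -0.37], [0.309, 0.245, 0.919, -0.26], [-0.676, -0.622, 0.394, -1.179], [0.0, 0.0, 0.0, 1.0]]}
side {'fx': 572.572, 'fy': 572.572, 'cx': 312.543, 'cy': 239.602, 'extrinsics': [[-0.994, -0.106, -0.017, 0.561], [0.05, -0.603, 0.796, -0.102], [-0.095, 0.791, 0.605, -1.193], [0.0, 0.0, 0.0, 1.0]]}
{'time_s': np.float64(0.1), 'qpos': array([ 0.806, 18.435, -4.014, 83.167,  1.295, 78.541, -3.259]), 'joint_velocities': array([ 0.005, -0.136, -0.054, -0.114,  0.018, -0.094,  0.11 ]), 'effort': array([ 0.0000e+00, -4.9257e+01, -4.0600e-01, -3.1340e+01, -6.4000e-02,
        4.0000e-02,  0.0000e+00]), 'tool_pos': array([ 0.65 , -0.   ,  0.222]), 'tool_rot': array([-1.79902e+02,  6.00000e-03,  9.00030e+01]), 'force': array([ 0.473, -0.767,  0.039]), 'wrist_torque': array([-0.002,  0.016,  0.023]), 'grasp_force': np.float64(0.0), 'grip_width': np.float64(0.087)}
```

View pics/scene0.png

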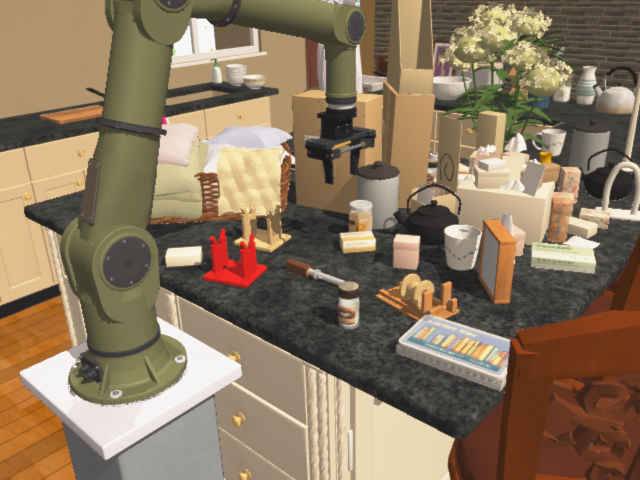

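View pics/side0.png

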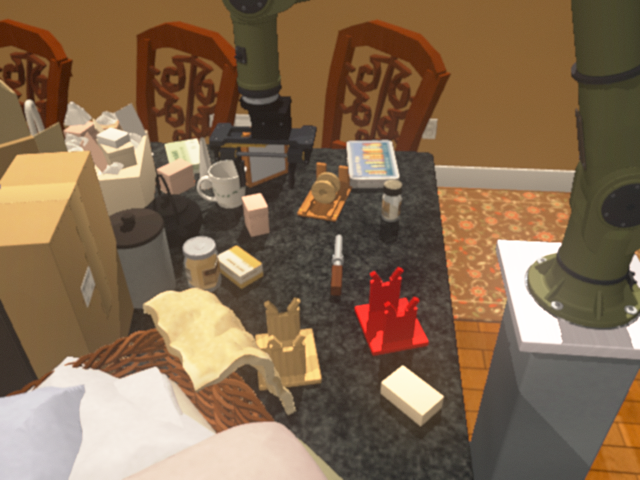

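The scene picture shows the spindle (handle (298,267), tip (345,285)), the spool in its tray (415,292) and the pale stand (262,230). In the side picture they are at (337,265), (325,192) and (288,350).

```bash
cat > h.py <<'E'
from cell import env
import cv2, numpy as np
def cam(n):
    p=env.camera_params(n); return p
def ray(p,u,v):
    E=np.array(p["extrinsics"]);R=E[:3,:3];c=-R.T@E[:3,3]
    d=R.T@np.array([(u-p["cx"])/p["fx"],-(v-p["cy"])/p["fy"],-1]); return c,d/np.linalg.norm(d)
def onz(p,u,v,z):
    c,d=ray(p,u,v); return c+d*(z-c[2])/d[2]
def tri(l):
    A=np.zeros((3,3));b=np.zeros(3);rs=[ray(*x) for x in l]
    for c,d in rs: M=np.eye(3)-np.outer(d,d);A+=M;b+=M@c
    x=np.linalg.solve(A,b); return x,[round(float(np.linalg.norm(np.cross(x-c,d)))*1e3,1) for c,d in rs]
def proj(p,X):
    q=np.array(p["extrinsics"])@np.append(X,1); return p["cx"]-p["fx"]*q[0]/q[2], p["cy"]+p["fy"]*q[1]/q[2]
E
python3 - <<'E'
from h import *
s=cam("scene");d=cam("side")
for n,a,b in [("tip",(345,286),(338,237)),("handle_back",(287,263),(336,291)),("handlefront",(311,273),(337,265)),("spool",(412,291),(325,190)),("stand",(262,243),(288,358)),("jar top",(348,287),(392,185))]:
    x,e=tri([(s,*a),(d,*b)]); print(n,x.round(3),e, onz(s,*a,.013).round(3),onz(d,*b,.013).round(3))
E
```

```text
tip [ 0.516 -0.12   0.01 ] [2.2, 2.2] [ 0.509 -0.123  0.013] [ 0.517 -0.119  0.013]
handle_back [0.508 0.07  0.016] [0.6, 0.6] [0.511 0.075 0.013] [0.508 0.066 0.013]
handlefront [ 0.51  -0.014  0.014] [2.4, 2.4] [ 0.508 -0.013  0.013] [ 0.512 -0.017  0.013]
spool [ 0.56  -0.282  0.034] [2.8, 2.8] [ 0.589 -0.261  0.013] [ 0.565 -0.319  0.013]
stand [0.582 0.244 0.   ] [2.5, 2.5] [0.559 0.221 0.013] [0.582 0.253 0.013]
jar top [ 0.397 -0.227  0.092] [1.2, 1.2] [ 0.509 -0.132  0.013] [ 0.392 -0.357  0.013]
```

Call:
jog_arm(
  motion=[
    {"y": -2.8,"x": 0.6},
    {"y": -2.8,"x": 0.6},
    {"y": -2.8,"x": 0.6},
    {"y": -2.8,"x": 0.6},
    {"y": -2.6,"x": 0.6},
  ],
  claw=1,
)

```text
$.motion[0]: bad value
```

Run:
```python
from h import *
import pickle
o=env.get_obs();p=cam("wrist");im=env.read_camera("wrist");cv2.imwrite("pics/w1.png",im[:,:,::-1]);pickle.dump(p,open("w1.pkl","wb"))
print(o["tool_pos"].round(4),o["tool_rot"].round(2),o["time_s"]);E=p["extrinsics"];print(np.round(E,3),(-E[:3,:3].T@E[:3,3]).round(3),p["fx"])
```

```text
[ 0.6495 -0.      0.2216] [-1.799e+02  1.000e-02  9.000e+01] 0.1
[[ 1.     0.001 -0.002 -0.649]
 [-0.002  0.961 -0.277  0.035]
 [ 0.002  0.277  0.961 -0.392]
 [ 0.     0.     0.     1.   ]] [0.65  0.076 0.385] 344.8564772725093
```

View pics/w1.png

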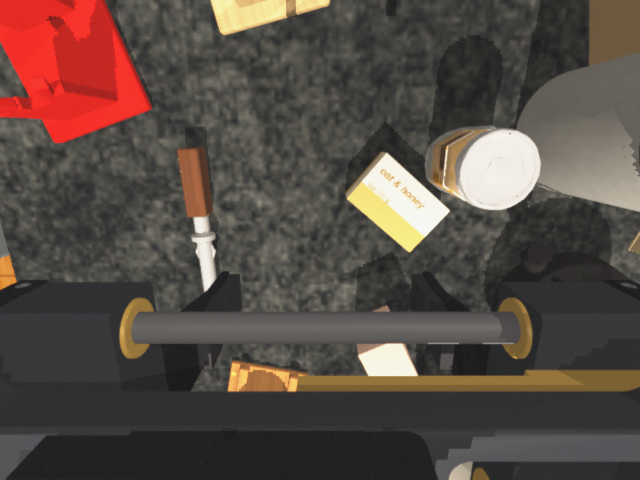

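The wrist view (still from the start pose, since the move was refused) shows the handle from (191,148) to (200,216) and the collar at (203,238).

Run:
```python
from h import *
import pickle
p=pickle.load(open("w1.pkl","rb"));s=cam("scene");d=cam("side")
a=onz(p,191.5,148,.024);b=onz(p,200,216,.024);c=onz(p,203,238,.02);print(a.round(4),b.round(4),c.round(4),np.degrees(np.arctan2(*(b-a)[1::-1])),np.linalg.norm(b-a))
# height check of handle middle
print(tri([(p,196,182),(s,299,267),(d,336.5,277)]))
```

```text
[0.5132 0.0651 0.024 ] [ 0.5148 -0.0055  0.024 ] [ 0.5141 -0.0312  0.02  ] -88.71707319373645 0.07057867800706752
(array([0.51030269, 0.0291943 , 0.01676841]), [1.3, 1.3, 1.6])
```

Call:
jog_arm(
  motion=[
    {"x": 0.6,"y": -2.8,"z": 0,"ax": 0,"ay": 0,"az": 0},
    {"x": 0.6,"y": -2.8,"z": 0,"ax": 0,"ay": 0,"az": 0},
    {"x": 0.6,"y": -2.8,"z": 0,"ax": 0,"ay": 0,"az": 0},
    {"x": 0.6,"y": -2.8,"z": 0,"ax": 0,"ay": 0,"az": 0},
    {"x": 0.6,"y": -2.6,"z": 0,"ax": 0,"ay": 0,"az": 0},
  ],
  claw=1,
)

```text
time_s: 0.65
tool_pos: [0.5105, 0.0302, 0.2222]
tool_rot: [-180.0, 0.0, 90.0]
force: [-0.3, 0.1, 0.3]
grip_width: 0.0872
grasp_force: 0.0
```

Run:
```python
from h import *
p=cam("wrist");im=env.read_camera("wrist");cv2.imwrite("pics/w2.png",im[:,:,::-1])
hsv=cv2.cvtColor(im,cv2.COLOR_RGB2HSV)
print(proj(p,[.512,.03,.02]))
m=((hsv[...,0]<14)&(hsv[...,1]>110)&(hsv[...,2]>60)).astype(np.uint8)
n,l,st,ce=cv2.connectedComponentsWithStats(m)
for i in range(1,n):
    if st[i,4]>150: 
        pts=np.argwhere(l==i)[:,::-1].astype(np.float32);r=cv2.minAreaRect(pts);print(st[i],r)
        bx=cv2.boxPoints(r); print([onz(p,*q,.022)[:2].round(4).tolist() for q in bx])
# mosaic: spool scene, spool side
a=cv2.imread("pics/scene0.png")[255:345,360:480];b=cv2.imread("pics/side0.png")[150:240,280:400]
c=cv2.imread("pics/scene0.png")[185:275,200:320];d=cv2.imread("pics/side0.png")[290:410,230:350]
f=lambda q:cv2.resize(q,(400,300),interpolation=cv2.INTER_CUBIC)
cv2.imwrite("pics/m1.png",np.vstack([np.hstack([f(a),f(b)]),np.hstack([f(c),cv2.resize(d[:90],(400,300),interpolation=cv2.INTER_CUBIC)])]))
```

```text
(np.float64(326.9958307309697), np.float64(210.46809748528054))
[  103     0   183   172 17498] ((193.80770874023438, 81.46153259277344), (170.79161071777344, 137.7633819580078), 70.34617614746094)
[[0.3004, 0.2069], [0.424, 0.2439], [0.4717, 0.1044], [0.3339, 0.0574]]
[575 166  35  36 158] ((588.5076904296875, 179.6823272705078), (17.148784637451172, 46.63347625732422), 37.405357360839844)
[[0.7662, 0.0496], [0.7878, 0.0878], [0.8041, 0.0773], [0.7829, 0.0384]]
[ 313  176   22   68 1363] ((323.5, 209.5), (67.0, 21.0), 90.0)
[[0.4973, 0.067], [0.5192, 0.0671], [0.5198, -0.0061], [0.4967, -0.0061]]
```

View pics/m1.png

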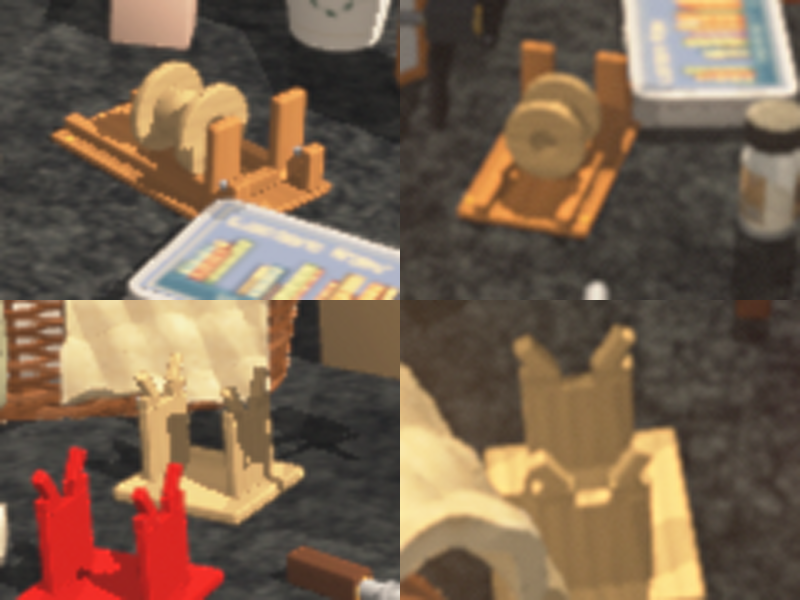

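The mosaic shows the spool's near bore mouth at side px (322.3,191.4), with the end board toward -y and the stand's forks open at the top. I'll look at the spool from above before grasping.

Call:
jog_arm(
  motion=[
    {"x": -4.5,"y": 1,"z": 0,"ax": 0,"ay": 0,"az": 0},
    {"x": -4.5,"y": 1,"z": 0,"ax": 0,"ay": 0,"az": 0},
    {"x": -4.5,"y": 1,"z": 0,"ax": 0,"ay": 0,"az": 0},
    {"x": -4.5,"y": 1,"z": 0,"ax": 0,"ay": 0,"az": 0},
    {"x": -4.5,"y": 1,"z": 0,"ax": 0,"ay": 0,"az": 0},
  ],
)

```text
time_s: 1.2
tool_pos: [0.5621, -0.1968, 0.2225]
tool_rot: [180.0, 0.0, 90.0]
force: [0.4, 0.0, 0.1]
grip_width: 0.0872
grasp_force: 0.0
```

Call:
jog_arm(
  motion=[
    {"x": -3,"y": 0,"z": 0,"ax": 0,"ay": 0,"az": 0},
    {"x": -1,"y": 0,"z": 0,"ax": 0,"ay": 0,"az": 0},
    {"x": 0,"y": 0,"z": 0,"ax": 0,"ay": 0,"az": 0},
    {"x": 0,"y": 0,"z": 0,"ax": 0,"ay": 0,"az": 0},
    {"x": 0,"y": 0,"z": 0,"ax": 0,"ay": 0,"az": 0},
  ],
)

```text
time_s: 1.7
tool_pos: [0.5626, -0.2323, 0.2226]
tool_rot: [180.0, -0.1, 90.2]
force: [0.5, 0.2, -0.0]
grip_width: 0.0869
grasp_force: 0.0
```

Run:
```python
from h import *
import pickle
o=env.get_obs();p=cam("wrist");im=env.read_camera("wrist");cv2.imwrite("pics/w3.png",im[:,:,::-1]);pickle.dump(p,open("w3.pkl","wb"))
print(o["tool_pos"].round(4),o["tool_rot"].round(2),o["time_s"])
```

```text
[ 0.5626 -0.2323  0.2226] [ 1.7998e+02 -7.0000e-02  9.0200e+01] 1.7
```

View pics/w3.png

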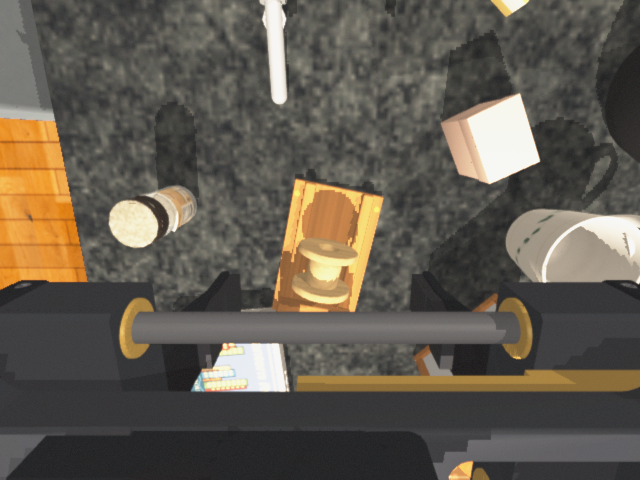

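Tray near corners are at (297,180) and (383,195). The near flange extremes are (300,250)/(357,257), the far flange (293,284)/(350,290), and the spindle tip is at (280,102).

Run:
```python
from h import *
import pickle
p=pickle.load(open("w3.pkl","rb"));d=cam("side");s=cam("scene")
P=lambda u,v,z:onz(p,u,v,z)[:2].round(4)
def ang(a,b): return round(np.degrees(np.arctan2(*(b-a)[::-1])),2)
c1=P(297,180,.006);c2=P(383,195,.006);print("tray",c1,c2,np.linalg.norm(c1-c2),ang(c1,c2)-90,(c1+c2)/2)
l=P(275,310,.006);r=P(356,312,.006);print(ang(c1,l),ang(c2,r))
n1,n2,f1,f2=P(300,250,.038),P(357,257,.038),P(293,284,.038),P(350,290,.038)
print("near",(n1+n2)/2,np.linalg.norm(n1-n2),ang(n1,n2)-90,"far",(f1+f2)/2,ang(f1,f2)-90)
print("nearmouth tri",tri([(d,322.3,191.4),(s,412,291)]), onz(d,322.3,191.4,.038))
print("tip",P(280,103,.013))
# fit spool to edges: overlay
def model(x,y,yaw,z=.038):
    u=np.array([np.cos(yaw),np.sin(yaw),0]);v=np.array([-u[1],u[0],0]);t=np.linspace(0,6.283,60)
    for e in (-.025,-.017,.017,.025):
        yield [proj(p,np.array([x,y,z])+u*e+.032*(np.cos(a)*v+np.sin(a)*np.array([0,0,1]))) for a in t]
im=cv2.imread("pics/w3.png")
c=((n1+n2)/2+(f1+f2)/2)/2;yaw=np.radians(ang(c1,c2)-90)
print(c,np.degrees(yaw))
K=5
b=cv2.resize(im[170:320,250:400],None,fx=4,fy=4,interpolation=cv2.INTER_CUBIC)
for q in model(*c,yaw): cv2.polylines(b,[np.int32((np.array(q)-[250,170])*4)],True,(0,0,255),1)
cv2.imwrite("pics/ov1.png",b)
```

```text
tray [ 0.5313 -0.2014] [ 0.6263 -0.2175] 0.09635460549449619 -99.62 [ 0.5788  -0.20945]
-100.66 -100.12
near [ 0.56615 -0.2752 ] 0.06117393235684623 -97.14 far [ 0.55875 -0.31395] -96.3
nearmouth tri (array([ 0.56640413, -0.27818079,  0.03107892]), [3.6, 3.6]) [ 0.56804451 -0.27229571  0.038     ]
tip [ 0.5161 -0.1232]
[ 0.56245  -0.294575] -99.62000000000002
```

View pics/ov1.png

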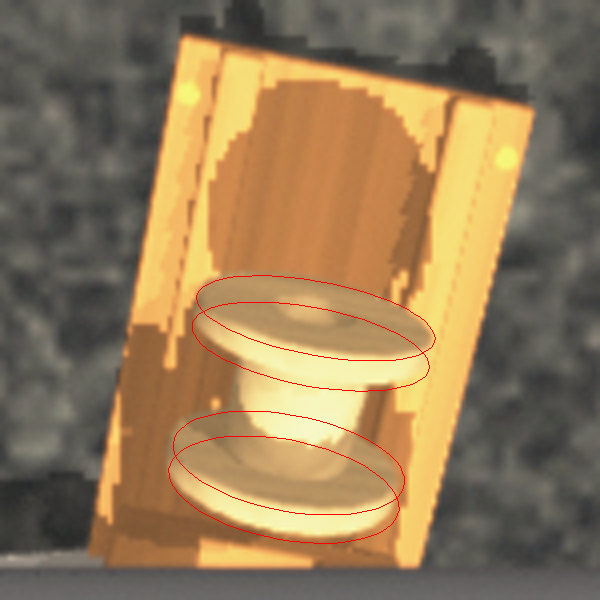

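Call:
jog_arm(
  motion=[
    {"x": 4.5,"y": -1,"z": 0,"ax": 0,"ay": 0,"az": 0},
    {"x": 4.5,"y": -1,"z": 0,"ax": 0,"ay": 0,"az": 0},
    {"x": 4.5,"y": -1,"z": 0,"ax": 0,"ay": 0,"az": 0},
    {"x": 4.5,"y": -1,"z": 0,"ax": 0,"ay": 0,"az": 0},
    {"x": 4.5,"y": -1,"z": 0,"ax": 0,"ay": 0,"az": 0},
  ],
)

```text
time_s: 2.25
tool_pos: [0.5111, -0.0069, 0.223]
tool_rot: [179.9, 0.0, 90.1]
force: [1.0, 0.6, 1.8]
grip_width: 0.0869
grasp_force: 0.0
```

Call:
jog_arm(
  motion=[
    {"x": 3,"y": 0,"z": 0,"ax": 0,"ay": 0,"az": -2},
    {"x": 1,"y": 0,"z": 2,"ax": 0,"ay": 0,"az": 0},
    {"x": 0,"y": 0,"z": 4,"ax": 0,"ay": 0,"az": 0},
    {"x": 0,"y": 0,"z": 4,"ax": 0,"ay": 0,"az": 0},
    {"x": 0,"y": 0,"z": 0,"ax": 0,"ay": 0,"az": 0},
  ],
)

```text
time_s: 2.75
tool_pos: [0.507, 0.0309, 0.1178]
tool_rot: [-179.4, 0.0, 92.2]
force: [-0.9, -0.3, 0.1]
grip_width: 0.087
grasp_force: 0.0
```

Run:
```python
from h import *
o=env.get_obs();p=cam("wrist");im=env.read_camera("wrist");cv2.imwrite("pics/w4.png",im[:,:,::-1])
print(o["tool_pos"].round(4),o["tool_rot"].round(2),o["time_s"])
hsv=cv2.cvtColor(im,cv2.COLOR_RGB2HSV)
m=((hsv[...,0]<14)&(hsv[...,1]>110)&(hsv[...,2]>60)).astype(np.uint8)
n,l,st,ce=cv2.connectedComponentsWithStats(m)
u,v=proj(p,[.51,.04,.026]);print(u,v);
for i in range(1,n):
    if st[i,4]>300 and abs(ce[i,0]-u)<60:
        print(st[i])
        for r in np.linspace(st[i,1]+8,st[i,1]+st[i,3]-8,4).astype(int):
            q=np.where(l[r]==i)[0]; print(r,onz(p,q.min(),r,.026)[:2].round(4),onz(p,q.max()+1,r,.026)[:2].round(4))
```

```text
[0.507  0.0309 0.1178] [-1.7942e+02  2.0000e-02  9.2150e+01] 2.75
331.1579623736673 228.41640545986564
[ 317  191   29   93 2562]
199 [0.4985 0.0622] [0.5201 0.0631]
224 [0.4991 0.043 ] [0.5211 0.0439]
250 [0.5005 0.0222] [0.5215 0.0231]
276 [5.012e-01 5.000e-04] [0.5227 0.0014]
```

Call:
jog_arm(
  motion=[
    {"x": 0,"y": 0.35,"z": 2,"ax": 0,"ay": 0,"az": -0.4},
    {"x": 0,"y": 0,"z": 3,"ax": 0,"ay": 0,"az": 0},
    {"x": 0,"y": 0,"z": 3,"ax": 0,"ay": 0,"az": 0},
    {"x": 0,"y": 0,"z": 1.5,"ax": 0,"ay": 0,"az": 0},
    {"x": 0,"y": 0,"z": 0,"ax": 0,"ay": 0,"az": 0},
  ],
)

```text
time_s: 3.3
tool_pos: [0.5152, 0.0305, 0.0279]
tool_rot: [-180.0, -0.0, 92.4]
force: [-0.0, 0.8, 0.3]
grip_width: 0.0871
grasp_force: 0.0
```

Call:
jog_arm(
  motion=[
    {"x": 0,"y": 0,"z": 0,"ax": 0,"ay": 0,"az": 0},
    {"x": 0,"y": 0,"z": 0,"ax": 0,"ay": 0,"az": 0},
    {"x": 0,"y": 0,"z": 0,"ax": 0,"ay": 0,"az": 0},
    {"x": 0,"y": 0,"z": 0,"ax": 0,"ay": 0,"az": 0},
    {"x": 0,"y": 0,"z": 0,"ax": 0,"ay": 0,"az": 0},
  ],
)

```text
time_s: 3.8
tool_pos: [0.5155, 0.0301, 0.0281]
tool_rot: [179.9, -0.0, 92.4]
force: [-0.7, -0.7, -0.8]
grip_width: 0.0871
grasp_force: 0.0
```

Call:
jog_arm(
  motion=[
    {"x": 0,"y": -0.45,"z": 0,"ax": 0,"ay": 0,"az": 0},
    {"x": 0,"y": 0,"z": 1.2,"ax": 0,"ay": 0,"az": 0},
    {"x": 0,"y": 0,"z": 1.2,"ax": 0,"ay": 0,"az": 0},
    {"x": 0,"y": 0,"z": 0,"ax": 0,"ay": 0,"az": 0},
    {"x": 0,"y": 0,"z": 0,"ax": 0,"ay": 0,"az": 0},
  ],
)

```text
time_s: 4.3
tool_pos: [0.51, 0.0298, 0.0027]
tool_rot: [-179.9, 0.0, 92.4]
force: [-0.0, 0.1, 0.2]
grip_width: 0.0872
grasp_force: 0.0
```

Call:
jog_arm(
  motion=[
    {"x": 0,"y": 0,"z": 0,"ax": 0,"ay": 0,"az": 0},
    {"x": 0,"y": 0,"z": 0,"ax": 0,"ay": 0,"az": 0},
    {"x": 0,"y": 0,"z": 0,"ax": 0,"ay": 0,"az": 0},
    {"x": 0,"y": 0,"z": 0,"ax": 0,"ay": 0,"az": 0},
    {"x": 0,"y": 0,"z": 0,"ax": 0,"ay": 0,"az": 0},
  ],
  claw=-1,
  squeeze=55,
)

```text
time_s: 4.8
tool_pos: [0.5108, 0.0299, 0.0037]
tool_rot: [180.0, 0.0, 92.4]
force: [-0.0, -0.3, 0.5]
grip_width: 0.055
grasp_force: 0.0
```

Call:
jog_arm(
  motion=[
    {"x": 0,"y": 0,"z": 0,"ax": 0,"ay": 0,"az": 0},
    {"x": 0,"y": 0,"z": 0,"ax": 0,"ay": 0,"az": 0},
    {"x": 0,"y": 0,"z": 0,"ax": 0,"ay": 0,"az": 0},
    {"x": 0,"y": 0,"z": 0,"ax": 0,"ay": 0,"az": 0},
    {"x": 0,"y": 0,"z": 0,"ax": 0,"ay": 0,"az": 0},
  ],
)

```text
time_s: 5.3
tool_pos: [0.5106, 0.0299, 0.0035]
tool_rot: [-180.0, 0.0, 92.4]
force: [-0.3, -0.3, 0.4]
grip_width: 0.0214
grasp_force: 55.0
```

Call:
jog_arm(
  motion=[
    {"x": 0,"y": 0,"z": -2,"ax": 0,"ay": 0,"az": 0},
    {"x": 0,"y": 0,"z": -3,"ax": 0,"ay": 0,"az": 0},
    {"x": 0,"y": 0,"z": -2,"ax": 0,"ay": 0,"az": 4.4},
    {"x": 0,"y": 0,"z": 0,"ax": 0,"ay": 0,"az": 4},
    {"x": 0,"y": 0,"z": 0,"ax": 0,"ay": 0,"az": 4},
  ],
)

```text
time_s: 5.8
tool_pos: [0.511, 0.0299, 0.0742]
tool_rot: [179.9, -0.0, 79.8]
force: [0.9, -0.2, -1.0]
grip_width: 0.0215
grasp_force: 54.9
```

Call:
jog_arm(
  motion=[
    {"x": -2,"y": 2,"z": 0,"ax": 0,"ay": 0,"az": 0},
    {"x": -2.5,"y": 2.75,"z": 0,"ax": 0,"ay": 0,"az": 0},
    {"x": -2.5,"y": 2.5,"z": 0,"ax": 0,"ay": 0,"az": 0},
    {"x": -2.3,"y": 2.5,"z": 0,"ax": 0,"ay": 0,"az": 0},
    {"x": -1,"y": 1,"z": 0,"ax": 0,"ay": 0,"az": 0},
  ],
)

```text
time_s: 6.3
tool_pos: [0.5997, -0.0941, 0.0731]
tool_rot: [180.0, 0.1, 79.8]
force: [-0.1, 0.4, -2.4]
grip_width: 0.0218
grasp_force: 55.0
```

Call:
jog_arm(
  motion=[
    {"x": 0,"y": 0,"z": 1.5,"ax": 0,"ay": 0,"az": 0},
    {"x": 0,"y": 0,"z": 1.5,"ax": 0,"ay": 0,"az": 0},
    {"x": 0,"y": 0,"z": 1.5,"ax": 0,"ay": 0,"az": 0},
    {"x": 0,"y": 0,"z": 0,"ax": 0,"ay": 0,"az": 0},
    {"x": 0,"y": 0,"z": 0,"ax": 0,"ay": 0,"az": 0},
  ],
)

```text
time_s: 6.8
tool_pos: [0.5977, -0.0889, 0.0276]
tool_rot: [-179.9, -0.0, 80.1]
force: [0.7, -0.6, -1.3]
grip_width: 0.022
grasp_force: 55.0
```

Run:
```python
from h import *
o=env.get_obs();print(o["tool_pos"].round(4),o["tool_rot"].round(2),o["time_s"],o["force"].round(2))
ims={n:env.read_camera(n) for n in("scene","side","wrist")}
for n in ims: cv2.imwrite(f"pics/{n}5.png",ims[n][:,:,::-1])
R=lambda a:np.array([np.cos(a),np.sin(a),0])
t=o["tool_pos"];u=-R(np.radians(o["tool_rot"][2]))
tip=t+u*.153+[0,0,.0095]
print("exp tip",tip.round(4))
out=[]
for n in("scene","side"):
    p=cam(n);a=np.array(proj(p,tip));b=a-[60,45];x,y=int(b[0]),int(b[1]);c=ims[n][y:y+90,x:x+120,::-1];print(n,a.round(1),x,y)
    out.append(cv2.resize(c,(400,300),interpolation=cv2.INTER_CUBIC))
# predicted wrist view of mouth not visible; crop upper for handle
cv2.imwrite("pics/m5.png",np.hstack(out))
```

```text
[ 0.5977 -0.0889  0.0276] [-1.7989e+02 -1.0000e-02  8.0090e+01] 6.8 [ 0.74 -0.61 -1.26]
exp tip [ 0.5714 -0.2396  0.0371]
scene [400.5 281.8] 340 236
side [319.7 198.7] 259 153
```

View pics/m5.png

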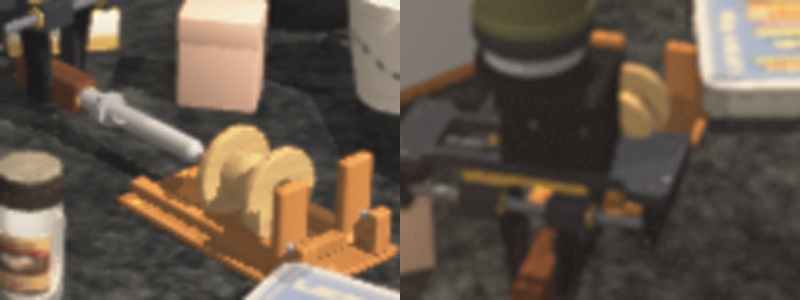

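The tip is within half a pixel of its expected position. Threading.

Call:
jog_arm(
  motion=[
    {"x": -1,"y": 0,"z": -0.05,"ax": 0,"ay": 0,"az": 0},
    {"x": -1,"y": 0,"z": 0,"ax": 0,"ay": 0,"az": 0},
    {"x": -1,"y": 0,"z": 0,"ax": 0,"ay": 0,"az": 0},
    {"x": -1,"y": 0,"z": 0,"ax": 0,"ay": 0,"az": 0},
    {"x": 0,"y": 0,"z": 0,"ax": 0,"ay": 0,"az": 0},
  ],
)

```text
time_s: 7.45
tool_pos: [0.5911, -0.1328, 0.0291]
tool_rot: [180.0, 0.1, 79.8]
force: [0.4, -1.3, -0.8]
grip_width: 0.022
grasp_force: 55.0
```

Call:
jog_arm(
  motion=[
    {"x": -0.5,"y": 0,"z": 0,"ax": 0,"ay": 0,"az": 0},
    {"x": -0.5,"y": 0,"z": 0,"ax": 0,"ay": 0,"az": 0},
    {"x": -0.5,"y": 0,"z": 0,"ax": 0,"ay": 0,"az": 0},
    {"x": 0,"y": 0,"z": 0,"ax": 0,"ay": 0,"az": 0},
    {"x": 0,"y": 0,"z": 0,"ax": 0,"ay": 0,"az": 0},
  ],
)

```text
time_s: 7.95
tool_pos: [0.5891, -0.1443, 0.0291]
tool_rot: [180.0, -0.0, 80.0]
force: [-0.1, 0.5, -1.0]
grip_width: 0.0215
grasp_force: 55.0
```

Run:
```python
from h import *
o=env.get_obs();print(o["tool_pos"].round(4),o["tool_rot"].round(2),o["time_s"],o["force"].round(2))
im=env.read_camera("scene");p=cam("scene")
for nm,X in (("mouth0",[.5668,-.27,.038]),("c0",[.5625,-.2946,.038])): print(nm,proj(p,X))
c=im[250:340,350:470,::-1];cv2.imwrite("pics/m6.png",cv2.resize(c,(800,600),interpolation=cv2.INTER_CUBIC))
```

```text
[ 0.5891 -0.1443  0.0291] [ 1.8e+02 -1.0e-02  8.0e+01] 7.95 [-0.12  0.49 -1.  ]
mouth0 (np.float64(410.2828944405643), np.float64(286.07680214967894))
c0 (np.float64(418.30779469625367), np.float64(290.0077946357148))
```

View pics/m6.png

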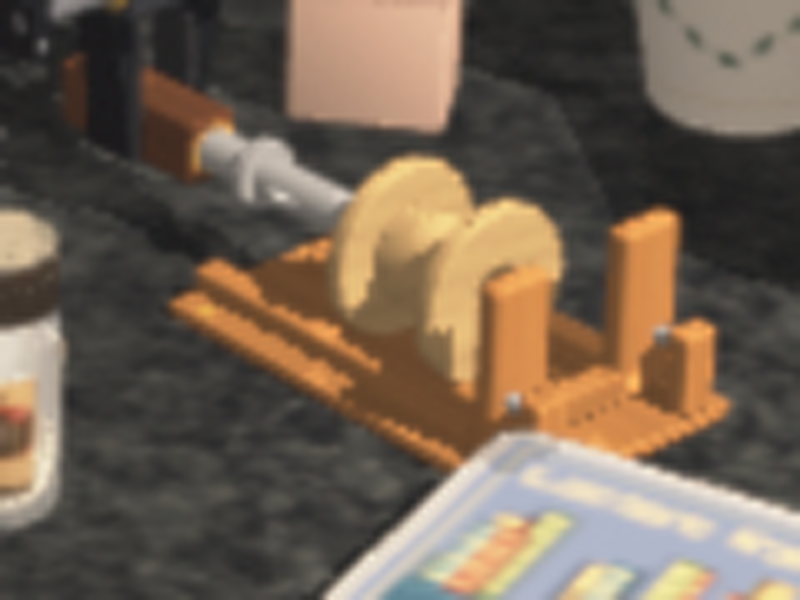

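The rod's tip is inside the bore and the spool has not moved. Continuing.

Call:
jog_arm(
  motion=[
    {"x": -0.8,"y": 0,"z": 0,"ax": 0,"ay": 0,"az": 0},
    {"x": -0.8,"y": 0,"z": 0,"ax": 0,"ay": 0,"az": 0},
    {"x": -0.8,"y": 0,"z": 0,"ax": 0,"ay": 0,"az": 0},
    {"x": -0.8,"y": 0,"z": 0,"ax": 0,"ay": 0,"az": 0},
    {"x": 0,"y": 0,"z": 0,"ax": 0,"ay": 0,"az": 0},
  ],
)

```text
time_s: 8.5
tool_pos: [0.5829, -0.1784, 0.0291]
tool_rot: [180.0, 0.1, 79.8]
force: [-0.2, -0.5, -1.5]
grip_width: 0.0216
grasp_force: 55.0
```

Call:
jog_arm(
  motion=[
    {"x": -0.4,"y": 0,"z": 0,"ax": 0,"ay": 0,"az": 0},
    {"x": -0.4,"y": 0,"z": 0,"ax": 0,"ay": 0,"az": 0},
    {"x": -0.4,"y": 0,"z": 0,"ax": 0,"ay": 0,"az": 0},
    {"x": -0.4,"y": 0,"z": 0,"ax": 0,"ay": 0,"az": 0},
    {"x": 0,"y": 0,"z": 0,"ax": 0,"ay": 0,"az": 0},
  ],
)

```text
time_s: 9.0
tool_pos: [0.5806, -0.1924, 0.029]
tool_rot: [-180.0, 0.0, 80.0]
force: [-1.0, -0.4, -0.9]
grip_width: 0.0216
grasp_force: 55.0
```

Run:
```python
from h import *
o=env.get_obs();print(o["tool_pos"].round(4),o["tool_rot"].round(2),o["time_s"],o["force"].round(2))
a=cv2.imread("pics/scene5.png");im=env.read_camera("scene")[:,:,::-1];cv2.imwrite("pics/scene7.png",im)
# spool motion: template match of spool patch between frames
t=a[275:315,405:440]
r=cv2.matchTemplate(im[260:335,390:470],t,cv2.TM_CCOEFF_NORMED);_,m,_,loc=cv2.minMaxLoc(r);print(m,np.array(loc)+[390,260]-[405,275])
```

```text
[ 0.5806 -0.1924  0.029 ] [-1.800e+02  2.000e-02  7.995e+01] 9.0 [-1.04 -0.35 -0.95]
0.9410078525543213 [1 0]
```

Call:
jog_arm(
  motion=[
    {"x": -0.3,"y": 0,"z": 0,"ax": 0,"ay": 0,"az": 0},
    {"x": -0.3,"y": 0,"z": 0,"ax": 0,"ay": 0,"az": 0},
    {"x": -0.3,"y": 0,"z": 0,"ax": 0,"ay": 0,"az": 0},
    {"x": -0.3,"y": 0,"z": 0,"ax": 0,"ay": 0,"az": 0},
    {"x": -0.3,"y": 0,"z": 0,"ax": 0,"ay": 0,"az": 0},
  ],
)

```text
time_s: 9.55
tool_pos: [0.5781, -0.2067, 0.0291]
tool_rot: [180.0, 0.0, 80.0]
force: [-0.1, -0.1, -1.8]
grip_width: 0.0214
grasp_force: 55.0
```

```bash
cat > look.py <<'E'
from h import *
o=env.get_obs();u=-np.array([np.cos(np.radians(80)),np.sin(np.radians(80)),0]);print(o["tool_pos"].round(4),o["tool_rot"].round(2),o["time_s"],o["force"].round(2),"axial",-(u@o["force"]).round(2))
a=cv2.imread("pics/scene5.png");im=env.read_camera("scene")[:,:,::-1]
cv2.imwrite("pics/last.png",cv2.resize(im[250:340,350:470],(800,600),interpolation=cv2.INTER_CUBIC))
t=a[275:315,405:440]
r=cv2.matchTemplate(im[260:335,390:470],t,cv2.TM_CCOEFF_NORMED);_,m,_,loc=cv2.minMaxLoc(r);print(m,np.array(loc)+[390,260]-[405,275])
E
python3 look.py
```

```text
[ 0.5781 -0.2067  0.0291] [180.   0.  80.] 9.55 [-0.06 -0.07 -1.78] axial -0.08
0.6885521411895752 [5 2]
```

View pics/last.png

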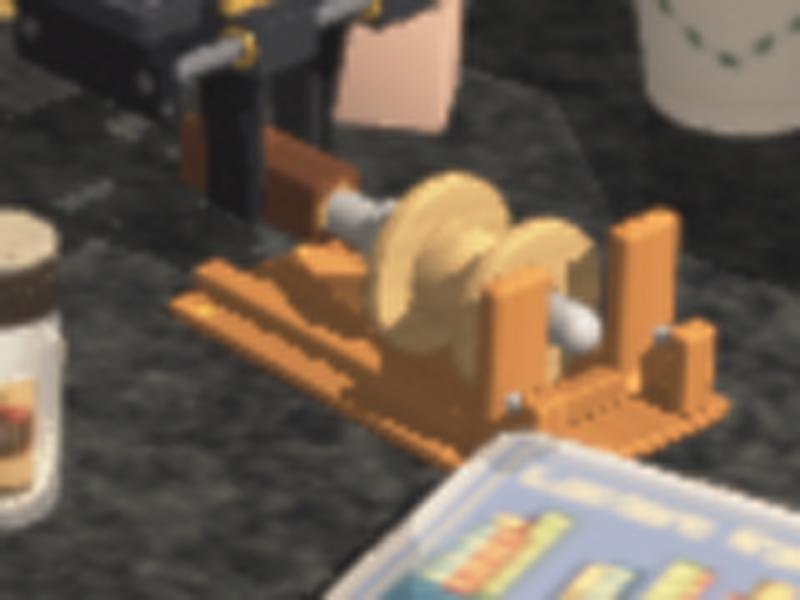

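The spool slid ahead about 15 mm and now stands just short of the posts, with the rod tip out of its far side at (585,330) in the crop. Feeling for the board.

Call:
jog_arm(
  motion=[
    {"x": -0.2,"y": 0,"z": 0,"ax": 0,"ay": 0,"az": 0},
    {"x": -0.2,"y": 0,"z": 0,"ax": 0,"ay": 0,"az": 0},
    {"x": -0.2,"y": 0,"z": 0,"ax": 0,"ay": 0,"az": 0},
    {"x": -0.2,"y": 0,"z": 0,"ax": 0,"ay": 0,"az": 0},
    {"x": -0.2,"y": 0,"z": 0,"ax": 0,"ay": 0,"az": 0},
  ],
)

```text
time_s: 10.1
tool_pos: [0.5764, -0.2164, 0.0291]
tool_rot: [180.0, 0.0, 80.0]
force: [0.0, 0.3, -1.8]
grip_width: 0.0218
grasp_force: 55.0
```

Call:
jog_arm(
  motion=[
    {"x": -0.1,"y": 0,"z": 0,"ax": 0,"ay": 0,"az": 0},
    {"x": -0.1,"y": 0,"z": 0,"ax": 0,"ay": 0,"az": 0},
    {"x": -0.1,"y": 0,"z": 0,"ax": 0,"ay": 0,"az": 0},
    {"x": -0.1,"y": 0,"z": 0,"ax": 0,"ay": 0,"az": 0},
    {"x": 0,"y": 0,"z": 0,"ax": 0,"ay": 0,"az": 0},
  ],
)

```text
time_s: 10.6
tool_pos: [0.5757, -0.22, 0.029]
tool_rot: [-180.0, -0.0, 80.0]
force: [0.3, 1.7, -1.9]
grip_width: 0.0216
grasp_force: 55.0
```

```bash
python3 look.py
```

```text
[ 0.5757 -0.22    0.029 ] [-1.7999e+02 -2.0000e-02  8.0000e+01] 10.6 [ 0.3   1.72 -1.92] axial 1.75
0.4815622568130493 [9 4]
```

Call:
jog_arm(
  motion=[
    {"x": -0.1,"y": 0,"z": 0,"ax": 0,"ay": 0,"az": 0},
    {"x": -0.1,"y": 0,"z": 0,"ax": 0,"ay": 0,"az": 0},
    {"x": -0.1,"y": 0,"z": 0,"ax": 0,"ay": 0,"az": 0},
    {"x": -0.1,"y": 0,"z": 0,"ax": 0,"ay": 0,"az": 0},
    {"x": 0,"y": 0,"z": 0,"ax": 0,"ay": 0,"az": 0},
  ],
)

```text
time_s: 11.15
tool_pos: [0.5748, -0.2245, 0.029]
tool_rot: [-180.0, 0.0, 80.0]
force: [-0.8, 1.2, -2.1]
grip_width: 0.0216
grasp_force: 55.0
```

Call:
jog_arm(
  motion=[
    {"x": -0.1,"y": 0,"z": 0,"ax": 0,"ay": 0,"az": 0},
    {"x": -0.1,"y": 0,"z": 0,"ax": 0,"ay": 0,"az": 0},
    {"x": -0.1,"y": 0,"z": 0,"ax": 0,"ay": 0,"az": 0},
    {"x": 0,"y": 0,"z": 0,"ax": 0,"ay": 0,"az": 0},
    {"x": 0,"y": 0,"z": 0,"ax": 0,"ay": 0,"az": 0},
  ],
)

```text
time_s: 11.65
tool_pos: [0.5744, -0.2275, 0.0291]
tool_rot: [180.0, 0.0, 80.0]
force: [-0.6, 0.3, -2.9]
grip_width: 0.0219
grasp_force: 55.0
```

Call:
jog_arm(
  motion=[
    {"x": -0.15,"y": 0,"z": 0,"ax": 0,"ay": 0,"az": 0},
    {"x": -0.15,"y": 0,"z": 0,"ax": 0,"ay": 0,"az": 0},
    {"x": -0.15,"y": 0,"z": 0,"ax": 0,"ay": 0,"az": 0},
    {"x": -0.15,"y": 0,"z": 0,"ax": 0,"ay": 0,"az": 0},
    {"x": 0,"y": 0,"z": 0,"ax": 0,"ay": 0,"az": 0},
  ],
)

```text
time_s: 12.15
tool_pos: [0.5734, -0.2339, 0.0292]
tool_rot: [180.0, 0.0, 80.0]
force: [-0.6, 0.6, -2.1]
grip_width: 0.0218
grasp_force: 55.0
```

```bash
python3 look.py
```

```text
[ 0.5734 -0.2339  0.0292] [1.7998e+02 4.0000e-02 7.9970e+01] 12.15 [-0.64  0.58 -2.11] axial 0.46
0.44297605752944946 [6 3]
```

View pics/last.png

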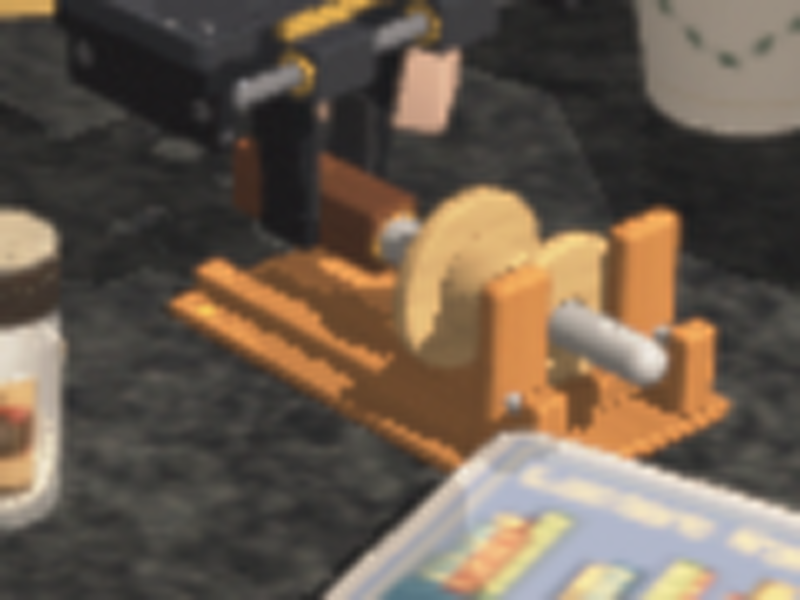

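The spool now bears on the board, and by its pixel shift the collar is about 4 mm from the flange. That was my last picture, so I'm pressing home by force from here.

Call:
jog_arm(
  motion=[
    {"x": -0.05,"y": 0,"z": 0,"ax": 0,"ay": 0,"az": 0},
    {"x": -0.05,"y": 0,"z": 0,"ax": 0,"ay": 0,"az": 0},
    {"x": -0.05,"y": 0,"z": 0,"ax": 0,"ay": 0,"az": 0},
    {"x": -0.05,"y": 0,"z": 0,"ax": 0,"ay": 0,"az": 0},
    {"x": 0,"y": 0,"z": 0,"ax": 0,"ay": 0,"az": 0},
  ],
)

```text
time_s: 12.7
tool_pos: [0.5731, -0.2348, 0.029]
tool_rot: [-180.0, -0.0, 80.0]
force: [-0.6, 1.6, -1.2]
grip_width: 0.0218
grasp_force: 55.0
```

```bash
cat > f.py <<'E'
from h import *
import sys
u=-np.array([np.cos(np.radians(80)),np.sin(np.radians(80)),0])
o=env.get_obs();print(o["tool_pos"].round(4),o["time_s"],o["force"].round(2),"axial",-(u@o["force"]).round(2))
t=o["tool_pos"]+u*.089+[0,0,.0095]*1  # approx far end of nothing
a=cv2.imread("pics/scene5.png");im=env.read_camera("scene")[:,:,::-1];cv2.imwrite("pics/cur.png",im)
# near flange left rim patch tracking, in 0.1 px
t=a[278:300,398:412];k=10
def best(ref,rx,ry,img):
    R=cv2.resize(img[255:320,385:450],None,fx=4,fy=4,interpolation=cv2.INTER_CUBIC);T=cv2.resize(ref,None,fx=4,fy=4,interpolation=cv2.INTER_CUBIC)
    r=cv2.matchTemplate(R,T,cv2.TM_CCOEFF_NORMED);_,m,_,l=cv2.minMaxLoc(r);return round(m,2),385+l[0]/4-rx,255+l[1]/4-ry
print("flange shift px",best(t,398,278,im))
E
python3 f.py
```

```text
[ 0.5731 -0.2348  0.029 ] 12.7 [-0.64  1.58 -1.17] axial 1.44
flange shift px (0.84, 10.0, 4.75)
```

Call:
jog_arm(
  motion=[
    {"x": -0.05,"y": 0,"z": 0,"ax": 0,"ay": 0,"az": 0},
    {"x": -0.05,"y": 0,"z": 0,"ax": 0,"ay": 0,"az": 0},
    {"x": -0.05,"y": 0,"z": 0,"ax": 0,"ay": 0,"az": 0},
    {"x": -0.05,"y": 0,"z": 0,"ax": 0,"ay": 0,"az": 0},
    {"x": 0,"y": 0,"z": 0,"ax": 0,"ay": 0,"az": 0},
  ],
)

```text
time_s: 13.25
tool_pos: [0.5731, -0.2354, 0.0291]
tool_rot: [-180.0, -0.1, 80.0]
force: [-0.2, 5.8, -0.4]
grip_width: 0.0217
grasp_force: 55.0
```

```bash
python3 f.py
```

```text
[ 0.5731 -0.2354  0.0291] 13.25 [-0.16  5.78 -0.36] axial 5.67
flange shift px (0.83, 10.25, 5.0)
```

Call:
jog_arm(
  motion=[
    {"x": -0.05,"y": 0,"z": 0,"ax": 0,"ay": 0,"az": 0},
    {"x": -0.05,"y": 0,"z": 0,"ax": 0,"ay": 0,"az": 0},
    {"x": -0.05,"y": 0,"z": 0,"ax": 0,"ay": 0,"az": 0},
    {"x": 0,"y": 0,"z": 0,"ax": 0,"ay": 0,"az": 0},
    {"x": 0,"y": 0,"z": 0,"ax": 0,"ay": 0,"az": 0},
  ],
)

```text
time_s: 13.8
tool_pos: [0.573, -0.2357, 0.0291]
tool_rot: [-180.0, -0.2, 80.1]
force: [-0.1, 7.2, 0.1]
grip_width: 0.0217
grasp_force: 55.0
```

```bash
python3 f.py
```

```text
[ 0.573  -0.2357  0.0291] 13.8 [-0.09  7.18  0.07] axial 7.06
flange shift px (0.86, 10.5, 4.75)
```

Call:
jog_arm(
  motion=[
    {"x": -0.05,"y": 0,"z": 0,"ax": 0,"ay": 0,"az": 0},
    {"x": -0.05,"y": 0,"z": 0,"ax": 0,"ay": 0,"az": 0},
    {"x": -0.05,"y": 0,"z": 0,"ax": 0,"ay": 0,"az": 0},
    {"x": 0,"y": 0,"z": 0,"ax": 0,"ay": 0,"az": 0},
    {"x": 0,"y": 0,"z": 0,"ax": 0,"ay": 0,"az": 0},
  ],
)

```text
time_s: 14.35
tool_pos: [0.573, -0.2361, 0.0291]
tool_rot: [-180.0, -0.2, 80.1]
force: [-0.1, 9.3, 0.5]
grip_width: 0.0217
grasp_force: 55.0
```

```bash
python3 f.py
```

```text
[ 0.573  -0.2361  0.0291] 14.35 [-0.09  9.3   0.45] axial 9.14
flange shift px (0.85, 10.5, 4.75)
```

Call:
jog_arm(
  motion=[
    {"x": -0.05,"y": 0,"z": 0,"ax": 0,"ay": 0,"az": 0},
    {"x": -0.05,"y": 0,"z": 0,"ax": 0,"ay": 0,"az": 0},
    {"x": -0.05,"y": 0,"z": 0,"ax": 0,"ay": 0,"az": 0},
    {"x": -0.05,"y": 0,"z": 0,"ax": 0,"ay": 0,"az": 0},
    {"x": 0,"y": 0,"z": 0,"ax": 0,"ay": 0,"az": 0},
  ],
)

```text
time_s: 14.9
tool_pos: [0.5729, -0.2365, 0.0291]
tool_rot: [-179.9, -0.4, 80.2]
force: [0.5, 12.1, 1.0]
grip_width: 0.0213
grasp_force: 55.0
```

```bash
python3 f.py
```

```text
[ 0.5729 -0.2365  0.0291] 14.9 [ 0.53 12.08  1.04] axial 11.99
flange shift px (0.85, 10.5, 5.0)
```

Call:
jog_arm(
  motion=[
    {"x": -0.05,"y": 0,"z": 0,"ax": 0,"ay": 0,"az": 0},
    {"x": -0.05,"y": 0,"z": 0,"ax": 0,"ay": 0,"az": 0},
    {"x": -0.05,"y": 0,"z": 0,"ax": 0,"ay": 0,"az": 0},
    {"x": -0.05,"y": 0,"z": 0,"ax": 0,"ay": 0,"az": 0},
    {"x": -0.05,"y": 0,"z": 0,"ax": 0,"ay": 0,"az": 0},
  ],
)

```text
time_s: 15.45
tool_pos: [0.5728, -0.237, 0.0292]
tool_rot: [-179.9, -0.5, 80.2]
force: [-0.3, 16.2, 3.3]
grip_width: 0.0215
grasp_force: 55.0
```

```bash
python3 f.py
python3 - <<'E'
from h import *
# rod protrusion: bright grey rod pixels between far flange and tip, in scene
im=cv2.imread("pics/cur.png").astype(int)
p=cam("scene");o=env.get_obs();u=-np.array([np.cos(np.radians(80)),np.sin(np.radians(80)),0])
t=o["tool_pos"]+[0,0,.0095]
print("tip exp",proj(p,t+.153*u),"home far face at",proj(p,t+.113*u), "handle front",proj(p,t+.035*u),"collar",proj(p,t+.063*u))
for off in(0,3,5):   # sample profile along axis, offset upward
    L=[]
    for s in np.arange(.025,.16,.003):
        a=proj(p,t+s*u+[0,0,off*1e-3]);q=im[int(round(a[1])),int(round(a[0]))];L.append(f"{s*1e3:.0f}:{q[2]},{q[1]},{q[0]}")
    print(off,' '.join(L))
E
```

```text
[ 0.5728 -0.237   0.0292] 15.45 [-0.29 16.2   3.26] axial 15.9
flange shift px (0.85, 10.75, 5.0)
tip exp (np.float64(450.7569830897928), np.float64(305.60978048144705)) home far face at (np.float64(436.6382928613721), np.float64(298.68256778623913)) handle front (np.float64(410.8285064861964), np.float64(286.01922034067917)) collar (np.float64(419.8443587566923), np.float64(290.4427699260776))
0 25:181,134,86 28:173,159,142 31:165,156,147 34:113,105,96 37:113,105,96 40:170,135,94 43:196,155,102 46:225,184,120 49:225,183,120 52:221,178,117 55:216,172,113 58:181,143,95 61:184,146,98 64:187,148,99 67:196,155,103 70:194,153,101 73:202,155,101 76:212,139,78 79:233,159,86 82:233,159,86 85:229,155,84 88:216,140,77 91:217,142,78 94:219,145,80 97:219,144,79 100:217,146,85 103:176,145,119 106:160,151,142 109:170,160,152 112:160,153,144 115:170,161,153 118:160,152,143 121:170,161,152 124:161,154,145 127:191,182,172 130:178,168,161 133:192,182,173 136:181,171,162 139:207,195,184 142:222,215,204 145:236,229,221 148:220,212,201 151:202,188,178 154:124,90,66 157:144,95,56
3 25:142,94,59 28:194,168
[... 640 characters left out ...]
80 157:141,93,54
5 25:142,94,59 28:183,136,90 31:210,175,134 34:194,182,171 37:194,180,166 40:135,123,110 43:170,141,106 46:210,165,109 49:228,187,121 52:226,185,121 55:226,184,120 58:220,177,117 61:214,169,112 64:204,161,106 67:209,164,108 70:210,166,110 73:217,172,113 76:218,171,112 79:217,168,109 82:233,159,88 85:238,166,90 88:238,167,89 91:232,159,85 94:220,145,79 97:219,144,79 100:215,144,83 103:211,160,104 106:190,165,137 109:193,181,167 112:194,184,173 115:198,188,177 118:194,184,173 121:199,188,176 124:220,212,199 127:220,213,199 130:220,212,198 133:215,201,188 136:222,214,201 139:225,215,201 142:228,220,211 145:231,223,214 148:230,221,212 151:177,154,137 154:132,102,83 157:138,91,54
```

Held at about 16 N and home. Now I back off, lift, and work out the stand pose numerically.

Call:
jog_arm(
  motion=[
    {"x": 0.2,"y": 0,"z": 0,"ax": 0,"ay": 0,"az": 0},
    {"x": 0.2,"y": 0,"z": 0,"ax": 0,"ay": 0,"az": 0},
    {"x": 0.2,"y": 0,"z": 0,"ax": 0,"ay": 0,"az": 0},
    {"x": 0.2,"y": 0,"z": 0,"ax": 0,"ay": 0,"az": 0},
    {"x": 0.2,"y": 0,"z": 0,"ax": 0,"ay": 0,"az": 0},
  ],
)

```text
time_s: 16.0
tool_pos: [0.5732, -0.2348, 0.029]
tool_rot: [180.0, 0.1, 80.0]
force: [0.2, 0.6, -1.6]
grip_width: 0.0215
grasp_force: 55.0
```

```bash
python3 f.py
python3 - <<'E'
from h import *
s=cam("scene");d=cam("side")
for z in (.0,.012): print(z,"scene L,F,R",[onz(s,*q,z)[:2].round(3).tolist() for q in((233.9,242),(270.5,251.6),(291.5,236))],"side TR,TL,BR",[onz(d,*q,z)[:2].round(3).tolist() for q in((311.6,329),(255.5,335),(321.5,380))])
for n in("scene0","side0"):
    im=cv2.imread(f"pics/{n}.png");hsv=cv2.cvtColor(im,cv2.COLOR_BGR2HSV)
    for q in ([(270,247),(262,232),(255,215),(245,150)] if n=="scene0" else [(315,340),(300,375),(287,365),(283,320)]): print(n,q,hsv[q[1],q[0]])
E
```

```text
[ 0.5732 -0.2348  0.029 ] 16.0 [ 0.19  0.58 -1.6 ] axial 0.6
flange shift px (0.84, 10.0, 4.75)
0.0 scene L,F,R [[0.532, 0.312], [0.553, 0.181], [0.667, 0.212]] side TR,TL,BR [[0.549, 0.165], [0.655, 0.191], [0.518, 0.287]]
0.012 scene L,F,R [[0.515, 0.291], [0.535, 0.162], [0.648, 0.192]] side TR,TL,BR [[0.547, 0.177], [0.652, 0.202], [0.517, 0.297]]
scene0 (270, 247) [ 19 118 232]
scene0 (262, 232) [ 17 121 150]
scene0 (255, 215) [ 18 115 223]
scene0 (245, 150) [ 24  66 246]
side0 (315, 340) [ 13 102  80]
side0 (300, 375) [ 17 131 154]
side0 (287, 365) [ 17 130 141]
side0 (283, 320) [ 17 128 146]
```

```bash
cat > fit.py <<'E'
from h import *
from scipy.optimize import minimize
from scipy.spatial import ConvexHull
def box(x0,x1,y0,y1,z0,z1): return np.array([[x,y,z] for x in(x0,x1) for y in(y0,y1) for z in(z0,z1)])
parts=[box(-.0625,.0625,-.055,.055,0,.012)]
for sx in(-.0425,.0425):
    a,b=sx-.005,sx+.005
    parts.append(box(a,b,-.03,.03,.012,.077))
    for g in(-1,1):
        prof=[(.0088*g,.077),(.03*g,.077),(.03*g,.110),(.023*g,.110),(.0088*g,.088)]
        # split in convex pieces
        for pc in ([prof[0],prof[1],(.03*g,.088),prof[4]],[prof[4],(.03*g,.088),prof[2],prof[3]]):
            parts.append(np.array([[x,y,z] for x in(a,b) for y,z in pc]))
def sil(p,x,y,th,S=4,roi=None):
    c,s=np.cos(th),np.sin(th);x0,y0,w,h=roi;m=np.zeros((h*S,w*S),np.uint8)
    for P in parts:
        W=np.c_[c*P[:,0]-s*P[:,1]+x,s*P[:,0]+c*P[:,1]+y,P[:,2]]
        q=np.array([proj(p,k) for k in W]);q=(q-[x0,y0]+.5)*S
        cv2.fillConvexPoly(m,cv2.convexHull(np.int32(np.round(q*16))),255,shift=4)
    return cv2.resize(m,(w,h),interpolation=cv2.INTER_AREA)/255.
E
python3 - <<'E'
from fit import *
s=cam("scene");d=cam("side")
V=[]
for n,p,roi in(("scene0",s,(225,195,75,62)),("side0",d,(245,290,85,105))):
    im=cv2.imread(f"pics/{n}.png");x,y,w,h=roi;hs=cv2.cvtColor(im[y:y+h,x:x+w],cv2.COLOR_BGR2HSV)
    m=((hs[...,0]>=10)&(hs[...,0]<=27)&(hs[...,1]>85)&(hs[...,2]>75)).astype(float)
    V.append((p,roi,m));print(n,m.mean())
    if n=="scene0": print('\n'.join(''.join('#' if v else '.' for v in r) for r in m[::2]))
    else: print('\n'.join(''.join('#' if v else '.' for v in r) for r in m[::3]))
def cost(v):
    e=0
    for p,roi,m in V:
        r=sil(p,v[0],v[1],v[2],roi=roi); e+=np.abs(r-m).sum()
    return e
best=min((cost(v:=(.593+i,.25+j,np.radians(t))),v) for i in np.arange(-.02,.021,.01) for j in np.arange(-.02,.021,.01) for t in(94,98,102,106))
print(best)
r=minimize(lambda q:cost((q[0]/100,q[1]/100,q[2]/10)),[best[1][0]*100,best[1][1]*100,best[1][2]*10],method="Nelder-Mead",options=dict(initial_simplex=None,xatol=.01,fatol=.3))
print(r.x/[100,100,10],np.degrees(r.x[2]/10),r.fun)
print("basket scene",onz(s,282,205,0).round(3),onz(s,290,160,.1).round(3),"cloth side",onz(d,290,408,.08).round(3),onz(d,290,408,.12).round(3),tri([(s,284,200),(d,290,408)]))
E
```

```text
scene0 0.5182795698924731
##########........#########........###########.################........####
############.......##########...############..################.........####
..#############################################################........####
...###########..##############################################.........####
#..#############....################.###########.......#######..........###
#...############################...##########################..............
####################..###########......######################..............
##.##################....######.........###############.####...............
######################..######.#.........##############.##.................
##################################.......###############...................
########################################################...................
##########################################.#############...................
################################.........###############...................
................################.........################..................
..........
[... 3955 characters left out ...]
#########........
###..........###############################################################.........
######.......##########################################..............................
#########....################################........................................
###########.............######################.......................................
(np.float64(2413.701960784314), (np.float64(0.583), np.float64(0.25), np.float64(1.8500490071139892)))
[0.58639757 0.24824191 1.82699779] 104.67926233686089 2256.929411764706
basket scene [0.835 0.421 0.   ] [0.991 0.531 0.1  ] cloth side [0.554 0.409 0.08 ] [0.548 0.438 0.12 ] (array([0.63143683, 0.31235457, 0.0491327 ]), [90.4, 90.4])
```

Call:
jog_arm(
  motion=[
    {"x": 0,"y": 0,"z": -1,"ax": 0,"ay": 0,"az": 0},
    {"x": 0,"y": 0,"z": -1.5,"ax": 0,"ay": 0,"az": 0},
    {"x": 0,"y": 0,"z": -2,"ax": 0,"ay": 0,"az": 0},
    {"x": 0,"y": 0,"z": -2.5,"ax": 0,"ay": 0,"az": 0},
    {"x": 0,"y": 0,"z": -2.5,"ax": 0,"ay": 0,"az": 0},
  ],
)

```text
time_s: 16.55
tool_pos: [0.5732, -0.2363, 0.1266]
tool_rot: [179.9, 0.1, 79.9]
force: [-0.2, 0.0, -2.5]
grip_width: 0.0217
grasp_force: 55.0
```

Call:
jog_arm(
  motion=[
    {"x": 0,"y": 0,"z": -2.5,"ax": 0,"ay": 0,"az": 0},
    {"x": 0,"y": 0,"z": -2,"ax": 0,"ay": 0,"az": 0},
    {"x": 0,"y": 0,"z": -1,"ax": 0,"ay": 0,"az": 0},
    {"x": 0,"y": 0,"z": 0,"ax": 0,"ay": 0,"az": 0},
    {"x": 0,"y": 0,"z": 0,"ax": 0,"ay": 0,"az": 0},
  ],
)

```text
time_s: 17.05
tool_pos: [0.5727, -0.2349, 0.1787]
tool_rot: [-180.0, 0.0, 80.0]
force: [-0.6, -0.5, -3.7]
grip_width: 0.0217
grasp_force: 55.0
```

Call:
jog_arm(
  motion=[
    {"x": 3,"y": -0.5,"z": -1.5,"ax": 0,"ay": 0,"az": 0},
    {"x": 4,"y": -0.6,"z": -1.5,"ax": 0,"ay": 0,"az": 0},
    {"x": 4,"y": -0.6,"z": -1,"ax": 0,"ay": 0,"az": 0},
    {"x": 4,"y": -0.6,"z": 0,"ax": 0,"ay": 0,"az": 0},
    {"x": 4,"y": -0.6,"z": 0,"ax": 0,"ay": 0,"az": 0},
  ],
)

```text
time_s: 17.55
tool_pos: [0.577, -0.0409, 0.218]
tool_rot: [-179.9, 0.0, 80.0]
force: [0.2, -0.9, -3.2]
grip_width: 0.0217
grasp_force: 54.9
```

Call:
jog_arm(
  motion=[
    {"x": 4,"y": -0.6,"z": 0,"ax": 0,"ay": 0,"az": 0},
    {"x": 4,"y": -0.6,"z": 0,"ax": 0,"ay": 0,"az": 0},
    {"x": 4,"y": -0.5,"z": 0,"ax": 0,"ay": 0,"az": 0},
    {"x": 3.2,"y": -0.5,"z": 0,"ax": 0,"ay": 0,"az": 0},
    {"x": 2,"y": 0,"z": 0,"ax": 0,"ay": 0,"az": 0},
  ],
)

```text
time_s: 18.05
tool_pos: [0.5844, 0.1348, 0.2174]
tool_rot: [-179.8, -0.0, 80.2]
force: [-0.1, -0.1, -3.2]
grip_width: 0.0213
grasp_force: 55.0
```

Call:
jog_arm(
  motion=[
    {"x": 0,"y": 0,"z": 0,"ax": 0,"ay": 0,"az": -7},
    {"x": 0,"y": 0,"z": 0,"ax": 0,"ay": 0,"az": -7},
    {"x": 0,"y": 0,"z": 0,"ax": 0,"ay": 0,"az": -6},
    {"x": 0,"y": 0,"z": 0,"ax": 0,"ay": 0,"az": 0},
    {"x": 0,"y": 0,"z": 0,"ax": 0,"ay": 0,"az": 0},
  ],
)

```text
time_s: 18.55
tool_pos: [0.5854, 0.1305, 0.2179]
tool_rot: [-179.9, 0.0, 99.8]
force: [-0.5, -0.0, -3.3]
grip_width: 0.0213
grasp_force: 55.0
```

Run:
```python
from fit import *
import pickle
o=env.get_obs();p=cam("wrist");im=env.read_camera("wrist")[:,:,::-1];cv2.imwrite("pics/w8.png",im);pickle.dump(p,open("w8.pkl","wb"))
print(o["tool_pos"].round(4),o["tool_rot"].round(2),o["time_s"],o["force"].round(1))
q=np.array([proj(p,[.59+i,.25+j,.01]) for i in(-.06,.06) for j in(-.07,.07)]);print(q.round())
hs=cv2.cvtColor(im,cv2.COLOR_BGR2HSV);m=((hs[...,0]>=10)&(hs[...,0]<=27)&(hs[...,1]>85)&(hs[...,2]>75))
print('\n'.join(''.join('#' if v else '.' for v in r) for r in m[:280:8,100:600:4]))
```

```text
[0.5854 0.1305 0.2179] [-1.7989e+02  1.0000e-02  9.9840e+01] 18.55 [-0.5 -0.  -3.3]
[[282. 155.]
 [302.   3.]
 [394. 175.]
 [427.  28.]]
.............................................................................#.####.#...#.....###..##...#..#.................
......................................................................#####...##...#...###....####...#######.................
...................................................###.##.........########.....#..########..........##########...............
...................................................#...#####################.........######........#.######.####.............
...............................................############################.#.......######..........##########...............
.....................................................####################..#.......########.........##########...............
...............................................#.....###################.###......########.#......############...............
...............................................#..##########################.....
[... 2746 characters left out ...]
########..............................................................
...................................................############..............................................................
...................................................#...########..............................................................
...................................................#.##########..............................................................
...................................................#.#..#######..............................................................
...................................................############..............................................................
```

Run:
```python
from fit import *
import pickle
p=pickle.load(open("w8.pkl","rb"));im=cv2.imread("pics/w8.png")
roi=(270,5,150,175);x,y,w,h=roi
hs=cv2.cvtColor(im[y:y+h,x:x+w],cv2.COLOR_BGR2HSV)
b=im[y:y+h,x:x+w].astype(int)
m=((b[...,2]-b[...,0]>22)&(hs[...,0]<30)).astype(np.uint8)
m=cv2.morphologyEx(m,cv2.MORPH_OPEN,np.ones((3,3)));m=cv2.morphologyEx(m,cv2.MORPH_CLOSE,np.ones((5,5)))
print('\n'.join(''.join('#' if v else '.' for v in r) for r in m[::5,::2]))
m=m.astype(float)
def fit(V,v0):
    cost=lambda v:sum(np.abs(sil(p,*v,roi=r)-m).sum() for p,r,m in V)
    best=min((cost(v:=(v0[0]+i,v0[1]+j,np.radians(t))),v) for i in np.arange(-.02,.021,.005) for j in np.arange(-.02,.021,.005) for t in(95,98,101,104))
    b=best[1];sx=[[b[0]*100,b[1]*100,b[2]*10]]+[[b[0]*100+.5*(k==0),b[1]*100+.5*(k==1),b[2]*10+.5*(k==2)] for k in range(3)]
    r=minimize(lambda q:cost((q[0]/100,q[1]/100,q[2]/10)),sx[0],method="Nelder-Mead",options=dict(initial_simplex=sx,xatol=.005,fatol=.2))
    return r.x[:2]/100,np.degrees(r.x[2]/10),r.fun
f=fit([(p,roi,m)],(.59,.25));print(f)
r=sil(p,*f[0],np.radians(f[1]),roi=roi)>.5
print('\n'.join(''.join('#' if a and c else ('m' if a else ('r' if c else '.')) for a,c in zip(ra,rc)) for ra,rc in zip(m[::5,::2],r[::5,::2])))
```

```text
........................................................###################
.....................................................######################
.................###########....................###########################
.................################............##############################
.................##########################################################
.................##########################################################
........###################################################################
........###################################################################
........###################################################################
........##########################################################...######
........##########################################################.....####
.........#########################################################......###
.........#########################################################.......##
.........#########################################################........#
.........###########################
[... 3617 characters left out ...]
#######.........
............######################################################.........
............######################################################.........
.............#####################################################.........
.............#####################################################.........
.............#####################################################.........
.............#######################################rr.....................
..............#####mmmm....................................................
...........................................................................
...........................................................................
```

Stand fitted at (0.585, 0.2457) with yaw 104°, a very good match. I'll go halfway and check the basket clearance by parallax.

Call:
jog_arm(
  motion=[
    {"x": 0,"y": 0,"z": 0,"ax": 0,"ay": 0,"az": -4},
    {"x": 3,"y": 0.75,"z": 0,"ax": 0,"ay": 0,"az": 0},
    {"x": 3,"y": 1,"z": 0,"ax": 0,"ay": 0,"az": 0},
    {"x": 3,"y": 1,"z": 0,"ax": 0,"ay": 0,"az": 0},
    {"x": 1,"y": 0,"z": 0,"ax": 0,"ay": 0,"az": 0},
  ],
)

```text
time_s: 19.1
tool_pos: [0.5873, 0.2395, 0.2185]
tool_rot: [-180.0, -0.2, 104.2]
force: [-1.3, 0.6, -3.4]
grip_width: 0.0216
grasp_force: 55.0
```

Run:
```python
from h import *
import pickle
o=env.get_obs();p=cam("wrist");im=env.read_camera("wrist");im=im[:,:,::-1].copy();cv2.imwrite("pics/w9.png",im)
print(o["tool_pos"].round(4),o["tool_rot"].round(2),o["time_s"])
p0=pickle.load(open("w8.pkl","rb"));im0=cv2.imread("pics/w8.png")
g0=cv2.cvtColor(im0,cv2.COLOR_BGR2GRAY);g=cv2.cvtColor(im,cv2.COLOR_BGR2GRAY)
# features in w9/w8 via SIFT, triangulate, list points near y>.3
s=cv2.SIFT_create(4000,contrastThreshold=.01);k0,d0=s.detectAndCompute(g0,None);k1,d1=s.detectAndCompute(g,None)
M=cv2.BFMatcher().knnMatch(d0,d1,2);P=[]
for a,b in M:
    if a.distance<.8*b.distance:
        x,e=tri([(p0,*k0[a.queryIdx].pt),(p,*k1[a.trainIdx].pt)])
        if max(e)<2 and x[2]>-.02 and x[2]<.4: P.append(x)
P=np.array(P);Q=P[(P[:,2]>.03)&(P[:,1]>.25)];Q=Q[np.argsort(Q[:,1])];print(len(P),len(Q));print(Q[:45].round(3).tolist())
```

```text
[0.5873 0.2395 0.2185] [-179.99   -0.18  104.2 ] 19.1
379 6
[[0.657, 0.261, 0.089], [0.691, 0.266, 0.16], [0.653, 0.277, 0.091], [0.52, 0.281, 0.034], [0.65, 0.283, 0.086], [0.661, 0.293, 0.131]]
```

```bash
cat > sweep.py <<'E'
from h import *
import pickle,sys
def sweep(p0,g0,p,g,step=16,rmax=280):
    res=[];h=6;zs=np.arange(-.01,.36,.01)
    dx,dy=np.meshgrid(np.arange(-h,h+1),np.arange(-h,h+1))
    for v in range(10,rmax,step):
        for u in range(10,630,step):
            a=cv2.remap(g,(u+dx).astype(np.float32),(v+dy).astype(np.float32),cv2.INTER_LINEAR).ravel();a=a-a.mean()
            if a.std()<4: continue
            best=(0,0)
            for z in zs:
                H=[]
                C=[onz(p,u+i,v+j,z) for i,j in((-h,-h),(h,-h),(h,h),(-h,h))]
                q=np.float32([proj(p0,c) for c in C])
                if q.min()<0 or q[:,0].max()>639 or q[:,1].max()>rmax: continue
                T=cv2.getPerspectiveTransform(np.float32([[0,0],[2*h,0],[2*h,2*h],[0,2*h]]),q)
                b=cv2.warpPerspective(g0,T,(2*h+1,2*h+1),flags=cv2.INTER_LINEAR|cv2.WARP_INVERSE_MAP).ravel();b=b-b.mean()
                n=a@b/(np.linalg.norm(a)*np.linalg.norm(b)+1e-6)
                if n>best[0]: best=(n,z)
            if best[0]>.85: res.append([*onz(p,u,v,best[1]),best[0]])
    return np.array(res)
E
python3 - <<'E'
from sweep import *
L=lambda n:cv2.cvtColor(cv2.imread(f"pics/{n}.png"),cv2.COLOR_BGR2GRAY).astype(np.float32)
p=cam("wrist");p0=pickle.load(open("w8.pkl","rb"));pickle.dump(p,open("w9.pkl","wb"))
r=sweep(p0,L("w8"),p,L("w9"))
q=r[r[:,2]>.045];q=q[np.argsort(q[:,1])];print(len(r),len(q));print(q.round(2).tolist()[:70])
E
```

```text
152 16
[[0.67, 0.26, 0.09, 0.9], [0.65, 0.26, 0.06, 0.95], [0.68, 0.26, 0.11, 0.91], [0.66, 0.27, 0.09, 0.94], [0.64, 0.27, 0.06, 0.92], [0.67, 0.28, 0.12, 0.93], [0.68, 0.28, 0.16, 0.95], [0.7, 0.28, 0.18, 0.89], [0.68, 0.28, 0.17, 0.95], [0.67, 0.28, 0.14, 0.89], [0.55, 0.28, 0.11, 0.86], [0.69, 0.29, 0.18, 0.93], [0.65, 0.29, 0.12, 0.95], [0.64, 0.29, 0.07, 0.91], [0.68, 0.29, 0.16, 0.98], [0.62, 0.31, 0.07, 0.89]]
```

Call:
jog_arm(
  motion=[
    {"x": 0.6,"y": 0,"z": -1,"ax": 0,"ay": 0,"az": 0},
    {"x": 0.6,"y": 0,"z": -1,"ax": 0,"ay": 0,"az": 0},
    {"x": 0.6,"y": 0,"z": -1,"ax": 0,"ay": 0,"az": 0},
    {"x": 0.6,"y": 0,"z": -1,"ax": 0,"ay": 0,"az": 0},
    {"x": 0.6,"y": 0,"z": -1,"ax": 0,"ay": 0,"az": 0},
  ],
)

```text
time_s: 19.65
tool_pos: [0.5813, 0.2637, 0.2706]
tool_rot: [179.9, 0.0, 104.0]
force: [0.4, 0.7, -2.7]
grip_width: 0.0216
grasp_force: 55.0
```

Run:
```python
from sweep import *
L=lambda n:cv2.cvtColor(cv2.imread(f"pics/{n}.png"),cv2.COLOR_BGR2GRAY).astype(np.float32)
o=env.get_obs();p=cam("wrist");im=env.read_camera("wrist");cv2.imwrite("pics/w10.png",im[:,:,::-1]);pickle.dump(p,open("w10.pkl","wb"))
print(o["tool_pos"].round(4),o["qpos"].round(1),o["time_s"])
p0=pickle.load(open("w9.pkl","rb"))
r=sweep(p0,L("w9"),p,L("w10"),step=14)
q=r[(r[:,1]>.24)&(r[:,0]<.75)];
# grid map of max z (cm)
print(len(q));G={}
for x,y,z,n in q: G.setdefault((round(x/.02),round(y/.02)),[]).append(z)
xs=range(22,38)
print("y\\x",*[f"{i*2:3d}" for i in xs])
for j in range(27,11,-1): print(f"{j*2:3d}",*[f"{max(G[(i,j)])*100:3.0f}" if (i,j) in G else "  ." for i in xs])
```

```text
[0.5813 0.2637 0.2706] [-14.1  16.7 -16.1  80.4   4.6  83.5 -16.1] 19.65
273
y\x  44  46  48  50  52  54  56  58  60  62  64  66  68  70  72  74
 54   .   .   .   .   .   .   .   .   .   .   .   .   .   .   .   .
 52   .   .   .   .   .   .   .   .   .   .   .   .   .   .   .   .
 50   .   .   .   .   .   .   .   .   .   .   .   .   .   .   .   .
 48   .   .   .   .   .   .   .   .   .   .   .   .   .   .   .   .
 46   .   .   .   .   .   .   .   .   .   .   .   .   .   .   .   .
 44   .   .   .   .   .   .   .   .   .   .   .   .   .   .   .   .
 42   .   .   1   0   0  -0   .   .   .   .   .   0   .   .   .   .
 40   1   0   0   0   1   .  12  10   .   .   .   .   .   .   .   .
 38   1   1   1   1   1   0  10  16  22  20  23  21   .   .   .  15
 36   1   1   1   0   0   1   6  12  17  18  21  22   .  14   .   .
 34  14  18   1   1   1   0   1   6  11  16  20  22  21   .   .   .
 32  14   1  21   1   1   2   .   1   2  13  16  20   .   .   .   .
 30   1   1   1   1   2   2   1   1   .   .  12  17  21  21   .  19
 28   1   1   2   2   5  11  12   .   .   .   8  13  21  22  20   .
 26   1   1   1   1   6   3   3   6   2  -1   .  10  16   .   .   .
 24   .   1   .   .   .   .   .   .   .   .  -1   .   .   .   .   .
```

Run:
```python
from sweep import *
L=lambda n:cv2.cvtColor(cv2.imread(f"pics/{n}.png"),cv2.COLOR_BGR2GRAY).astype(np.float32)
p=pickle.load(open("w10.pkl","rb"));p0=pickle.load(open("w9.pkl","rb"))
im=cv2.imread("pics/w10.png")
a=proj(p,[.53,.42,.05]);b=proj(p,[.62,.32,.05]);print(a,b)
import sweep as S
g=L("w10");g0=L("w9");h=5
x0,x1,y0,y1=int(a[0])-15,int(b[0])+30,max(8,int(a[1])-15),int(b[1])+15
dx,dy=np.meshgrid(np.arange(-h,h+1),np.arange(-h,h+1));R=[]
for v in range(y0,y1,5):
    for u in range(x0,x1,5):
        A=g[v-h:v+h+1,u-h:u+h+1].ravel();A=A-A.mean();best=(0,0)
        for z in np.arange(-.01,.22,.004):
            q=np.float32([proj(p0,onz(p,u+i,v+j,z)) for i,j in((-h,-h),(h,-h),(h,h),(-h,h))])
            if q.min()<0: continue
            T=cv2.getPerspectiveTransform(np.float32([[0,0],[2*h,0],[2*h,2*h],[0,2*h]]),q)
            B=cv2.warpPerspective(g0,T,(2*h+1,2*h+1),flags=cv2.INTER_LINEAR|cv2.WARP_INVERSE_MAP).ravel();B=B-B.mean()
            n=A@B/(np.linalg.norm(A)*np.linalg.norm(B)+1e-6)
            if n>best[0]: best=(n,z)
        X=onz(p,u,v,best[1]);c=im[v,u].astype(int);R.append([*X,best[0],c[2]-c[0],c[2]])
R=np.array(R);G={}
for x,y,z,n,w,r in R:
    if n>.88: G.setdefault((round(x/.01),round(y/.01)),[]).append(z)
xs=range(50,65)
print("    ",*[f"{i:3d}" for i in xs])
for j in range(43,30,-1): print(j,"  ",*[f"{np.median(G[(i,j)])*1000:3.0f}" if (i,j) in G else "  ." for i in xs])
```

```text
(np.float64(313.320004058361), np.float64(45.25843474519701)) (np.float64(372.08275980356746), np.float64(166.35195056766156))
      50  51  52  53  54  55  56  57  58  59  60  61  62  63  64
43      .   .   .   0  -2   .   .   .   .   .   .   .   .   .   .
42      .   0  -2   0   6   .   .   .   .   .   .   .   .   .   .
41      .  -2   2   2   2   .   .   .   .   .   .   .   .   .   .
40      .   2   6  10   . 106 112 118 120   .   .   .   .   .   .
39      .   .   6   0   2  54 102 104 134 156 158   .   .   .   .
38      .   .   6   2  -2  30  72  70 108 140 158 154   .   .   .
37      .   .   6   2  14   6  54  66  94 114 162 166   .   .   .
36      .   .  10   2  14   6   6  60  62 114 120 140   .   .   .
35      .   .   .   2   2   2   .  10  42 110 114 114 162   .   .
34      .   .   .   6   6   6   .   .  32  80  98 120 154   .   .
33      .   .   .   4   4  20   .   6  58  62  74 110 130 130   .
32      .   .   .  10  16  34   .   .  10  58  58  70 106 126 122
31      .   .   .   .   6  12  10  10  10  10  14   .  78  98   .
```

The cloth slopes up beside the handle end, so I'll roll the tool 42° about the spindle axis, leaning the gripper toward the robot to clear it.

Call:
jog_arm(
  motion=[
    {"x": 0,"y": 0,"z": 0,"ax": -8.4,"ay": 0,"az": 0},
    {"x": 0,"y": 0,"z": 0,"ax": -8.4,"ay": 0,"az": 0},
    {"x": 0,"y": 0,"z": 0,"ax": -8.4,"ay": 0,"az": 0},
    {"x": 0,"y": 0,"z": 0,"ax": -8.4,"ay": 0,"az": 0},
    {"x": 0,"y": 0,"z": 0,"ax": -8.4,"ay": 0,"az": 0},
  ],
)

```text
time_s: 20.2
tool_pos: [0.5806, 0.2636, 0.2705]
tool_rot: [137.6, -0.0, 104.0]
force: [2.2, -0.9, -3.0]
grip_width: 0.0217
grasp_force: 55.0
```

Call:
jog_arm(
  motion=[
    {"x": 0,"y": 0,"z": 0,"ax": 0,"ay": 0,"az": 0},
    {"x": 0,"y": 0,"z": 0,"ax": 0,"ay": 0,"az": 0},
    {"x": 0,"y": 0,"z": 0,"ax": 0,"ay": 0,"az": 0},
    {"x": 0,"y": 0,"z": 0,"ax": 0,"ay": 0,"az": 0},
    {"x": 0,"y": 0,"z": 0,"ax": 0,"ay": 0,"az": 0},
  ],
)

```text
time_s: 20.7
tool_pos: [0.5825, 0.2643, 0.2706]
tool_rot: [137.9, -0.1, 104.0]
force: [0.9, -0.7, -3.0]
grip_width: 0.0214
grasp_force: 55.0
```

```bash
cat > tgt.py <<'E'
from h import *
from scipy.spatial.transform import Rotation as Ro
import sys
def state():
    o=env.get_obs();return o,Ro.from_euler("xyz",o["tool_rot"],degrees=True).as_matrix()
def go(A):
    o,R=state();a=o["tool_pos"]-.0095*R[:,2];d=R.T@(np.array(A)-a)
    print("t",o["time_s"],"axis pt",a.round(4),"spindle yaw",np.degrees(np.arctan2(-R[1,0],-R[0,0])).round(2),"pitch",np.degrees(np.arcsin(-R[2,0])).round(2),"tool xyz to go cm",(d*100).round(2),"force",o["force"].round(1))
    for n in("scene",):
        print("tip px exp",np.round(proj(cam(n),a-.153*R[:,0]),1))
if __name__=="__main__": go([float(x) for x in sys.argv[1:4]])
E
python3 tgt.py .5646 .3277 .15
python3 - <<'E'
from h import *
o=env.get_obs();print(o["qpos"].round(1),o["tool_rot"].round(2))
im=env.read_camera("scene");cv2.imwrite("pics/scene11.png",im[:,:,::-1])
im=env.read_camera("side");cv2.imwrite("pics/side11.png",im[:,:,::-1])
E
```

```text
t 20.7 axis pt [0.5763 0.2628 0.2777] spindle yaw -76.03 pitch -0.07 tool xyz to go cm [ 6.57 -8.24  9.77] force [ 0.9 -0.7 -3. ]
tip px exp [299.1 153.3]
[-12.3 -10.6 -19.9 118.9  17.3  32.1 -30.6] [ 1.3794e+02 -7.0000e-02  1.0397e+02]
```

Run:
```python
from tgt import *
o,R=state();a=o["tool_pos"]-.0095*R[:,2]
for n in("scene","side"):
    im=cv2.imread(f"pics/{n}11.png");hs=cv2.cvtColor(im,cv2.COLOR_BGR2HSV);p=cam(n)
    t=np.array(proj(p,a-.153*R[:,0]));f=np.array(proj(p,a-.113*R[:,0]));print(n,"tip",t.round(1),"farface",f.round(1),"spool c",np.round(proj(p,a-.088*R[:,0]),1))
    x,y=np.int32(np.round(t));c=hs[y-16:y+17,x-22:x+23]
    print('\n'.join(''.join('#' if (v[1]<60 and v[2]>110) else ('o' if 8<v[0]<30 and v[1]>70 else '.') for v in r) for r in c))
```

```text
scene tip [299.  153.7] farface [285.7 152.1] spool c [277.6 151.1]
###############.oooooooooooo###############oo
############.....ooooooooooo###############oo
##########.......ooooooooooo###############oo
#####oooooooo....ooooooooooo###############oo
o###oooooooooo...ooooooooooo###############oo
o##.oooooooooo...ooooooooooo###############oo
o.#oooooooooooo..ooooooooooo###############oo
ooooooooooooooo..ooooooooooo###############oo
oooooooooooooooo.ooooooooooo###############oo
oooooooooooooooo.ooooooooooo###############oo
oooooooooooooooo.ooooooooooooooooo.########oo
oooooooo####.oo##.oooooooooooooooooooooooo.oo
ooooooo#############.oooooooooooooooooooooooo
ooooooo###############ooooooooooooooooooooooo
ooooooo###############.oooooooooooooooooooooo
ooooooo###############.oooooooooooooooooooooo
ooooooo#...###########ooooooooooooooooooooooo
ooooooooooooo.###.####ooooooooooooooooooooooo
oooooooooooooo.##...ooooooooooooooooooooooooo
oooooooooooooo.###ooooooooooooooooooooooooooo
ooooooooooooooo###ooooooooooooooooooooooooooo
ooooooooooooooo###ooooooooooooooooooooooooooo
ooooooooooooooo###oo
[... 1370 characters left out ...]
..........
oo..###.oooo..........ooo.ooooooooo..........
########ooooo........oooooooooooooo..........
########.ooooo......oooo.oooooooooo..........
########.oooo......oooooo.oooooooooo.........
#######.ooooo..oo.ooooo.....oooooooo.........
######.oooooo..ooo.oooo......ooooooo.........
######.oooooo..ooooooooo.......ooooo.........
######oooooooo....oooooooo......oooo.........
#####.ooooooo......ooooooooo.................
.#.#.oooooooooo...ooooooooooo................
..##.ooooooooooo.oooooooooooooo...........ooo
.....oooooooooooooooooooooooooo..........oooo
....oooooooooooooooooooooooooooo.........oooo
.ooooooooooooooooooooooooooooooooo........ooo
ooooooooooooooooooooooooooooooooooo.......ooo
```

Call:
jog_arm(
  motion=[
    {"x": 1.3,"y": -1.6,"z": 1.9,"ax": 0,"ay": 0,"az": 0},
    {"x": 1.4,"y": -1.7,"z": 2.0,"ax": 0,"ay": 0,"az": 0},
    {"x": 1.4,"y": -1.7,"z": 2.0,"ax": 0,"ay": 0,"az": 0},
    {"x": 1.4,"y": -1.7,"z": 2.0,"ax": 0,"ay": 0,"az": 0},
    {"x": 1.05,"y": -1.5,"z": 1.85,"ax": 0,"ay": 0,"az": 0},
  ],
)

```text
time_s: 21.3
tool_pos: [0.5694, 0.3298, 0.141]
tool_rot: [138.0, -0.1, 104.1]
force: [0.3, 0.2, -2.6]
grip_width: 0.0219
grasp_force: 55.0
```

Call:
jog_arm(
  motion=[
    {"x": 0,"y": 0,"z": 0,"ax": 0,"ay": 0,"az": 0},
    {"x": 0,"y": 0,"z": 0,"ax": 0,"ay": 0,"az": 0},
    {"x": 0,"y": 0,"z": 0,"ax": 0,"ay": 0,"az": 0},
    {"x": 0,"y": 0,"z": 0,"ax": 0,"ay": 0,"az": 0},
    {"x": 0,"y": 0,"z": 0,"ax": 0,"ay": 0,"az": 0},
  ],
)

```text
time_s: 21.8
tool_pos: [0.5702, 0.3281, 0.1434]
tool_rot: [137.9, -0.0, 103.9]
force: [0.5, 0.0, -2.9]
grip_width: 0.022
grasp_force: 55.0
```

```bash
python3 tgt.py .5646 .3277 .11
```

```text
t 21.8 axis pt [0.564  0.3265 0.1504] spindle yaw -76.05 pitch -0.01 tool xyz to go cm [ 0.1  -2.65  3.05] force [ 0.5  0.  -2.9]
tip px exp [280.9 195.9]
```

Call:
jog_arm(
  motion=[
    {"x": 0.1,"y": -0.6,"z": 0.7,"ax": 0,"ay": 0,"az": 0},
    {"x": 0,"y": -0.6,"z": 0.7,"ax": 0,"ay": 0,"az": 0},
    {"x": 0,"y": -0.6,"z": 0.7,"ax": 0,"ay": 0,"az": 0},
    {"x": 0,"y": -0.6,"z": 0.65,"ax": 0,"ay": 0,"az": 0},
    {"x": 0,"y": -0.25,"z": 0.3,"ax": 0,"ay": 0,"az": 0},
  ],
)

```text
time_s: 22.3
tool_pos: [0.5699, 0.3291, 0.1011]
tool_rot: [138.0, 0.0, 104.0]
force: [-0.0, -0.8, -3.1]
grip_width: 0.0218
grasp_force: 55.0
```

Call:
jog_arm(
  motion=[
    {"x": 0,"y": -0.13,"z": 0.15,"ax": 0,"ay": 0,"az": 0},
    {"x": 0,"y": -0.13,"z": 0.15,"ax": 0,"ay": 0,"az": 0},
    {"x": 0,"y": -0.13,"z": 0.15,"ax": 0,"ay": 0,"az": 0},
    {"x": 0,"y": -0.13,"z": 0.15,"ax": 0,"ay": 0,"az": 0},
    {"x": 0,"y": 0,"z": 0,"ax": 0,"ay": 0,"az": 0},
  ],
)

```text
time_s: 22.8
tool_pos: [0.57, 0.3294, 0.0932]
tool_rot: [138.0, 0.0, 104.0]
force: [-0.4, 0.1, -3.2]
grip_width: 0.0217
grasp_force: 55.0
```

```bash
python3 tgt.py .5646 .3277 .085
```

```text
t 22.8 axis pt [0.5638 0.3278 0.1003] spindle yaw -76.0 pitch 0.01 tool xyz to go cm [-0.03 -0.97  1.19] force [-0.4  0.1 -3.2]
tip px exp [281.5 213. ]
```

Call:
jog_arm(
  motion=[
    {"x": 0,"y": -0.13,"z": 0.15,"ax": 0,"ay": 0,"az": 0},
    {"x": 0,"y": -0.13,"z": 0.15,"ax": 0,"ay": 0,"az": 0},
    {"x": 0,"y": -0.13,"z": 0.15,"ax": 0,"ay": 0,"az": 0},
    {"x": 0,"y": -0.13,"z": 0.15,"ax": 0,"ay": 0,"az": 0},
    {"x": 0,"y": 0,"z": 0,"ax": 0,"ay": 0,"az": 0},
  ],
)

```text
time_s: 23.3
tool_pos: [0.57, 0.3294, 0.0851]
tool_rot: [138.0, 0.0, 104.0]
force: [0.7, 0.2, -3.5]
grip_width: 0.0215
grasp_force: 55.0
```

```bash
python3 tgt.py .5646 .3277 .085
```

```text
t 23.3 axis pt [0.5639 0.3279 0.0921] spindle yaw -75.98 pitch 0.02 tool xyz to go cm [-0.04 -0.43  0.57] force [ 0.7  0.2 -3.5]
tip px exp [281.6 215.7]
```

Call:
jog_arm(
  motion=[
    {"x": 0,"y": -0.1,"z": 0.12,"ax": 0,"ay": 0,"az": 0},
    {"x": 0,"y": -0.1,"z": 0.12,"ax": 0,"ay": 0,"az": 0},
    {"x": 0,"y": -0.1,"z": 0.12,"ax": 0,"ay": 0,"az": 0},
    {"x": 0,"y": -0.07,"z": 0.07,"ax": 0,"ay": 0,"az": 0},
    {"x": 0,"y": 0,"z": 0,"ax": 0,"ay": 0,"az": 0},
  ],
)

```text
time_s: 23.8
tool_pos: [0.5704, 0.3296, 0.0798]
tool_rot: [138.0, 0.0, 104.0]
force: [1.4, -0.8, -2.8]
grip_width: 0.0213
grasp_force: 55.0
```

```bash
python3 tgt.py .5646 .3277 .085
```

```text
t 23.8 axis pt [0.5642 0.328  0.0868] spindle yaw -75.98 pitch 0.01 tool xyz to go cm [-0.04 -0.1   0.16] force [ 1.4 -0.8 -2.8]
tip px exp [281.8 217.5]
```

Call:
jog_arm(
  motion=[
    {"x": 0,"y": -0.06,"z": 0.07,"ax": 0,"ay": 0,"az": 0},
    {"x": 0,"y": -0.06,"z": 0.07,"ax": 0,"ay": 0,"az": 0},
    {"x": 0,"y": -0.06,"z": 0.07,"ax": 0,"ay": 0,"az": 0},
    {"x": 0,"y": 0,"z": 0,"ax": 0,"ay": 0,"az": 0},
    {"x": 0,"y": 0,"z": 0,"ax": 0,"ay": 0,"az": 0},
  ],
)

```text
time_s: 24.3
tool_pos: [0.5709, 0.3298, 0.0779]
tool_rot: [137.9, 0.0, 104.0]
force: [0.1, -0.6, 3.0]
grip_width: 0.0216
grasp_force: 55.0
```

```bash
python3 tgt.py .5646 .3277 .085
```

```text
t 24.3 axis pt [0.5647 0.3282 0.085 ] spindle yaw -75.99 pitch 0.02 tool xyz to go cm [-0.05 -0.01 -0.02] force [ 0.1 -0.6  3. ]
tip px exp [281.9 218. ]
```

Call:
jog_arm(
  motion=[
    {"x": 0,"y": 0,"z": 0,"ax": 0,"ay": 0,"az": 0},
    {"x": 0,"y": 0,"z": 0,"ax": 0,"ay": 0,"az": 0},
    {"x": 0,"y": 0,"z": 0,"ax": 0,"ay": 0,"az": 0},
    {"x": 0,"y": 0,"z": 0,"ax": 0,"ay": 0,"az": 0},
    {"x": 0,"y": 0,"z": 0,"ax": 0,"ay": 0,"az": 0},
  ],
  claw=-0.3,
)

```text
time_s: 24.8
tool_pos: [0.5703, 0.3295, 0.0769]
tool_rot: [138.0, 0.0, 104.0]
force: [-0.3, 0.3, 0.8]
grip_width: 0.0303
grasp_force: 0.0
```

```bash
python3 tgt.py .5646 .3277 .085;  python3 - <<'E'
from h import *
o=env.get_obs();print(o["grip_width"],o["grasp_force"])
E
```

```text
t 24.8 axis pt [0.5641 0.3279 0.0839] spindle yaw -76.0 pitch 0.0 tool xyz to go cm [-0.03  0.1  -0.05] force [-0.3  0.3  0.8]
tip px exp [281.8 218.5]
0.030325122342098887 0.0
```

Call:
jog_arm(
  motion=[
    {"x": 0,"y": 0.08,"z": -0.3,"ax": 0,"ay": 0,"az": 0},
    {"x": 0,"y": 0,"z": -0.7,"ax": 0,"ay": 0,"az": 0},
    {"x": 0,"y": 0,"z": -1,"ax": 0,"ay": 0,"az": 0},
    {"x": 0,"y": 0,"z": -1.5,"ax": 0,"ay": 0,"az": 0},
    {"x": 0,"y": 0,"z": -2,"ax": 0,"ay": 0,"az": 0},
  ],
)

```text
time_s: 25.3
tool_pos: [0.5346, 0.3205, 0.1182]
tool_rot: [138.1, 0.0, 104.0]
force: [0.3, 0.1, 0.2]
grip_width: 0.0307
grasp_force: 0.0
```

Call:
jog_arm(
  motion=[
    {"x": 0,"y": 0,"z": -2.5,"ax": 0,"ay": 0,"az": 0},
    {"x": 0,"y": 0,"z": -2.5,"ax": 0,"ay": 0,"az": 0},
    {"x": 0,"y": 0,"z": -2.5,"ax": 0,"ay": 0,"az": 0},
    {"x": 0,"y": 0,"z": -1,"ax": 0,"ay": 0,"az": 0},
    {"x": 0,"y": 0,"z": 0,"ax": 0,"ay": 0,"az": 0},
  ],
)

```text
time_s: 25.8
tool_pos: [0.4799, 0.3077, 0.1838]
tool_rot: [137.8, -0.0, 104.1]
force: [0.5, -0.3, 0.6]
grip_width: 0.0303
grasp_force: 0.0
```

Run:
```python
from h import *
o=env.get_obs();print(o["tool_pos"].round(3),o["force"].round(1),o["time_s"])
u=-np.array([np.cos(np.radians(104)),np.sin(np.radians(104)),0]);A=np.array([.5645,.328,.085])
im=env.read_camera("scene")[:,:,::-1].copy();cv2.imwrite("pics/s12.png",im);hs=cv2.cvtColor(im,cv2.COLOR_BGR2HSV);p=cam("scene")
for nm,s in(("back",-.036),("grip",0),("spool",.088),("farface",.113),("neck",.131),("tip",.153)): print(nm,np.round(proj(p,A+s*u),1))
a=np.int32(proj(p,A+.09*u));x,y=a;print(x,y)
c=hs[y-24:y+20,x-45:x+30]
def ch(v):
    if v[1]<60 and v[2]>110: return '#'
    if v[0]<14 and v[1]>130 and v[2]<150: return 'h'
    if 8<v[0]<30 and v[1]>70: return 'o'
    return '.'
print('\n'.join(''.join(ch(v) for v in r) for r in c))
```

```text
[0.48  0.308 0.184] [ 0.5 -0.3  0.6] 25.8
back [226.3 208.3]
grip [236.4 210.1]
spool [262.2 214.6]
farface [269.7 215.9]
neck [275.1 216.9]
tip [281.9 218.1]
262 214
ooooooooooooooooooooooooooooooooooo...oooooooooooooooooooooooooohhhhhhho...
ooooooooooooooooooooooooooooooooooo....ooooooooooooooooooooooooohhhhhhho...
ooooooooooooooooooooooooooooooooooo.....oooooooooooooooooooooooohhhhhhho...
.ooooooooooooooooooooooooooooooooooo...oooooooooooooooooooooooooohhhhhho...
..oooooooooooooooooooooooooooooooooooooooooooooooooooooooooooooohhhhhhho...
oooooooooooooooooooooooooooooooooooooooooooooooooooooooooooooooohhhhohho...
hhoooooooooooooooooooooooooooooooooooooooooooooooooooooooooooooohhhooho....
hooooooooooooooooooooooooooooooooooooooooooooooooooooooooooooooohooohho....
ooooooooooooooooooooooooooooooooooooooooooooooooooooooooooooooooooohhoo....
.ooooooooooooooooooooooooooooooooooooooooooooooooooooooooooooooooohhhoo....
oooooooooooooooooooooooooooooooooooooooooooooooooooooooooooooooohhhhhoo....
oooooooooooooooooooooooooooooooooooooooooooooooooooooooooooooooohhhhho.....
ooooooooooooooooooooo
[... 1710 characters left out ...]
oooooo..........
.........................ooooooooooooooo......ooooooooooooooooooo..........
.........................ooooooooooooooo.......oooooooooooooooooo..........
.........................ooooooooooooooo..........ooooooooooooooo..........
.........................ooooooooooooooooo........ooooooooooooooo..........
.......hh................oooooooooooooooooooooo..ooooooooooooooooo.........
...h.....h...............ooooooooooooooooooooooooooooooooooooooooo.........
...h.....h...............ooooooooooooooooooooooooooooooooooooooooo.........
...h.....................ooooooooooooooooooooooooooooooooooooooooo.........
........h................oooooooohhhhooooooooooooooooooooooooooooooooo.....
```

The rod tip (282, 217.5), handle and journal all lie at the expected hanging positions, and the gripper is clear.

```bash
python3 -c "
from cell import env
print(env.sign_off())"
```

```text
the job is handed in; nothing more can be done
None
```

I pressed the spool home at about 16 N, lifted it out, hung the spindle in the pale stand's two forks, let go and handed the job in at about 26 s; the sign-off returned no verdict, but the last camera check and force readings agree with a correct hang.

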